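# Slide a returned tin through the one-way flap

## Robot

A 7-joint arm with a two-finger parallel gripper is mounted at the origin on the work surface. World frame = base frame: x ahead of the robot, y to its left, z up, the work surface at z = 0. Lengths are in m, angles in rad, forces in N, time in s.
With the tool pointing down it reaches from about 0.4 to 0.875 m from the base axis. Payload 6.5 kg.
Tool frame: the origin (TCP) lies at the very end of the fingers, on their centre line; the grasp point (between the pads) lies 19 mm behind it (bot.grip_point_offset is the distance from the TCP to the grasp point, in m); z points along the fingers, y is the direction in which the jaws open and shut (so a half turn about z gives the same grasp; the last joint's range is limited). The gripper opens to 88 mm and grips with 3 to 60 N. Pads are 18 mm wide; open, the fingers measure 123 mm over their backs; the gripper's body (75 mm by 187 mm) begins 45 mm behind the grasp point.
Start: joints at [1.17, 0.536, -0.004, 1.538, 0.003, 1.067, -0.071], TCP at [0.214, -0.614, 0.213] pointing down, gripper open.
Joint ranges: [-2.7, 2.7], [-0.37, 2.16], [-1.27, 1.26], [0.24, 2.4], [-1.31, 4.45], [0.19, 1.91], [-2.76, 2.76]. Speed limits (rad/s): [2.39, 2.39, 3.14, 3.14, 3.14, 3.14, 3.14].

## Interface

Orientations are given as a rotation vector (axis times angle).
In Python, from rig import bot gives the robot as it stands.
- The arm moves only by the tool send_rows, never from a script. Its argument "increments" is a list of rows, each an object with "claw": the opening in per cent of the stroke, from 0 (shut) to 100 (fully open); "xyz": the shift along the tool's x, y, z in mm, a list of three; "spin": the turn about the tool's z in rad. A call has 1 to 10 rows; each row shifts and turns the commanded pose from where the row before left it, along the tool's axes as they then stand; what a row does not reach is not made up. A row lasts 1/8 s, in which the tool goes at most 62.5 mm and 10.7 degrees, less where a joint would pass 70% of its speed; a pose out of reach is approached as far as the arm can. A call with a gripper value outside its range is refused whole. The fingers move at their own pace and stop on an object; "newtons" is the grip in N (left out, the last holds). Time passes only in rows, so rows that do not move let the fingers close. It gives the time, the measured TCP pose, the force and the opening at its end, in the units of the state.
- bot.observe(): the state, without advancing time (a new reading comes with each control period).
- bot.grab_frame(name): name is "scene" or "top" or "wrist"; returns the picture (480x640x3 uint8, red, green, blue); there is no depth.
- bot.camera_params(name): a dict with "fx", "fy", "cx", "cy" (pixels), "R" (3x3) and "t" (3): a world point X has camera coordinates R X + t; the wrist camera has in their place "T_tool_cam" (4x4, takes a point from camera to tool coordinates, whose origin is the TCP and whose axes are the flange's). Camera axes: x right, y down, z forward; pixel columns grow to the right and rows downward; lengths in m; the calibration is good to about 2 mm. A picture is of the moment at which its call begins: read the wrist's pose just before it. camera_params takes no time and is no camera call.
- bot.job_done(): hands the job in, once; it reports no verdict.
Trained networks look in the newest picture that a camera, given by its name, has taken for a name from the list of things; names that differ only in an ending like _2 or _b are one class to them, and where a whole thing is asked for, a point or a joint stands for the part that bears it (a point fixed in the world has none). Each returns a list of dicts, best first, with "conf" (0 to 1); they miss things now and then, are a little off and sometimes report something else, mostly with a low value. They report only what shows in the picture. A call takes as long as a camera call.
- bot.outline_of(camera, label): "mask" (480x640 bool, what is visible of it) and "position" ([row, column] in pixels, amid what is visible of it).
The state is a dict: "time": time; "q": joint angles; "qd": joint speeds; "joint_efforts": joint torques, N m; "position": TCP position; "ee_rot": TCP orientation; "force": force on the tool from outside, world axes, zero at the start; "ft_torque": the same for the moment, N m; "grip_width": finger opening in m.
Only numpy, scipy, OpenCV 4.12 (cv2) and the standard library are available. Lean on these libraries where they do the work, as an engineer would, in place of code of your own. Each camera call takes 0.05 s, during which the arm holds its last target.

## Task

Open the return pen's spring flap with one finger and, while that finger holds it open, push the small flat tin that stands in front of it through the gateway with the other finger, going far enough in that the flap can swing shut behind the tin; then back out and let it shut. The tin only slides upright along the worktop: do not lift it, do not shove the flap open with it and do not let the flap strike it. Leave everything else on the counter where it is.

Things in the scene. Friction and masses are not known exactly. Their poses are not given: they have to be found in the camera images.
- pen: Fixed return pen: low fenced rectangle of grey steel, no floor, roof or step, fences 40 mm tall, 6 mm thick. Origin: on the worktop in the middle of the gateway, in the plane of the shut flap. x: the way the tin goes in, y: left of that, z up. Left fence: inner face y = +60 mm, from x = -6 to 300 mm. End fence: inner face x = 294 mm. Hinge post 10 mm thick, 48 mm tall at x 0, y 61.5 mm
- rail_end (a point): Front end of the right-hand fence, on its inner face, 40 mm up: pen x = -190, y = -53 mm. This fence (inner face y = -53 mm) runs from here straight on to pen x = 300 mm, so before the gateway it is a smooth guide rail (tins slide along it easily). Its axes are the pen's. A tin against it has its centre at pen y = -25 mm, leaving room for a finger between tin and hinge
- flap (a joint): Angle of the aluminium flap across the gateway: 0 shut, grows as it swings into the pen (to pen +x), at most 1.52 rad. 105 mm wide (shut free edge at pen y = -50 mm), 4 mm thick, 5 to 47 mm above the worktop. A spring shuts it in under half a second: 0.09 N m when shut, 0.18 N m wide open. Pushed near the hinge, a short travel opens it wide
- flap_hinge (a point): The flap's upright hinge axis, 26 mm up, at pen x = 0, y = +55 mm (left side of the gateway). The flap sweeps a circle of 105 mm radius about it. Axes turn with the flap: shut, they are the pen's
- flap_edge (a point): Middle of the flap's free edge, 26 mm above the worktop; moves with the flap
- tin: The tin to be pushed: small flat steel tin with a pale paper label, 56 mm diameter, 38 mm tall, about 0.1 to 0.17 kg, standing on the worktop 80 to 130 mm in front of the flap, clear of the rail or nearly touching it. Origin: centre of its underside. Inside the pen along the right fence, it is clear of the flap's sweep once its centre is beyond pen x = 115 mm
- tin_in_pen: Bystander, loose: a tin already returned, same kind and size as the task's tin (56 mm across, 38 mm tall), standing in the pen's far end. Origin: centre of its underside
- wide_tin: Bystander, loose: flat wide tin, 84 mm across, 34 mm tall, on the hinge side of the pen. Origin: centre of its underside
- tall_can: Bystander, loose: tall can with a pale label, 73 mm across, 110 mm tall, on the rail side of the pen. Origin: centre of its underside
- jar: Bystander, loose: green glass jar, 66 mm across, 105 mm tall, on the rail side of the pen. Origin: centre of its underside
- carton: Bystander, loose: small cardboard carton 90 x 55 x 32 mm tall, beside the guide rail. Origin: centre of its underside
- terminal: Bystander, loose: black handheld stock terminal 150 x 75 x 16 mm lying on the worktop, on the hinge side of the pen. Origin: centre of its underside

How it is judged:
By the outcome, as a careful person would: the job done as asked, in the order asked, and still so for the second after the job is handed in, with the robot touching nothing.
It also fails if it takes over 51 s, if anything falls off the work surface, if the arm or the gripper's body presses on something with over 40 N, if the wrist force passes 120 N, or if a joint passes its speed limit or range.

## Working session

There is one attempt and no reset: what is moved stays moved. The work goes in short steps, Python scripts to look and compute and a tool call to move; the robot and the scene stay as the last step left them, time stands still between calls to the robot, and variables do not carry over. Pictures are saved under pics/ and viewed, and the job is handed in when it is done.

Besides the shell and the picture viewer there is one more tool, called as a command line: name --argument value ..., lists and objects as JSON in quotes. send_rows: Moves the arm, as the interface text tells. Its arguments: {"type":"object","properties":{"increments":{"type":"array"},"newtons":{"type":"number"}},"required":["increments"]}

```bash
mkdir -p pics; ls; python3 - <<'E'
from rig import bot
import cv2, numpy as np
s=bot.observe(); print(s)
for n in ["scene","top"]:
    im=bot.grab_frame(n); cv2.imwrite(f"pics/{n}0.png",im[:,:,::-1]); print(n,bot.camera_params(n))
print(bot.camera_params("wrist"))
E
```

```text
pics
{'time': 0.0, 'q': array([ 1.16984521,  0.53716319, -0.00443375,  1.53886214,  0.0025934 ,
        1.06728976, -0.07122218]), 'qd': array([ 9.70934407e-04,  5.82244990e-04, -1.24611017e-03,  1.00960320e-03,
        5.20583673e-04,  9.73440630e-04,  5.84592989e-05]), 'joint_efforts': array([-8.15838357e-04, -5.70979071e+01,  9.91400890e-01, -2.51600665e+01,
       -5.61220385e-02,  1.78754021e-02,  1.67653561e-04]), 'position': array([ 0.21331185, -0.61330791,  0.21194537]), 'ee_rot': array([-3.09603436e+00, -5.23161817e-01,  6.38017561e-04]), 'force': array([-0.68635913,  0.31266049, -0.13076569]), 'ft_torque': array([ 0.00773572, -0.05571795, -0.02558674]), 'grip_width': 0.08772053588260505}
scene {'fx': 608.0808742161203, 'fy': 608.0808742161203, 'cx': 333.5229023570394, 'cy': 252.00070847609197, 'R': array([[-0.73199684,  0.68103371,  0.01933171],
       [ 0.38187224,  0.43361647, -0.81618034],
       [-0.56422888, -0.59005919, -0.57747375]]), 't': array([ 0.42157333, -0.18263369,  1.42401255])}
top {'fx': 487.2750496513711, 'fy': 487.2750496513711, 'cx': 319.07275636973105, 'cy': 244.53774331725944, 'R': array([[-0.01844303, -0.99980553,  0.00698306],
       [-0.99482833,  0.0176526 , -0.10002491],
       [ 0.09988219, -0.0087917 , -0.99496043]]), 't': array([-0.00118235,  0.58555859,  0.86794727])}
{'fx': 354.60305063363603, 'fy': 354.60305063363603, 'cx': 327.0282436060916, 'cy': 235.6753431970962, 'T_tool_cam': array([[-1.26421779e-03, -9.57863875e-01, -2.87219775e-01,
         7.32550571e-02],
       [ 9.99998780e-01, -9.47286005e-04, -1.24241167e-03,
         9.11957069e-04],
       [ 9.17981980e-04, -2.87220995e-01,  9.57863903e-01,
        -1.72533086e-01],
       [ 0.00000000e+00,  0.00000000e+00,  0.00000000e+00,
         1.00000000e+00]])}
```

View pics/scene0.png

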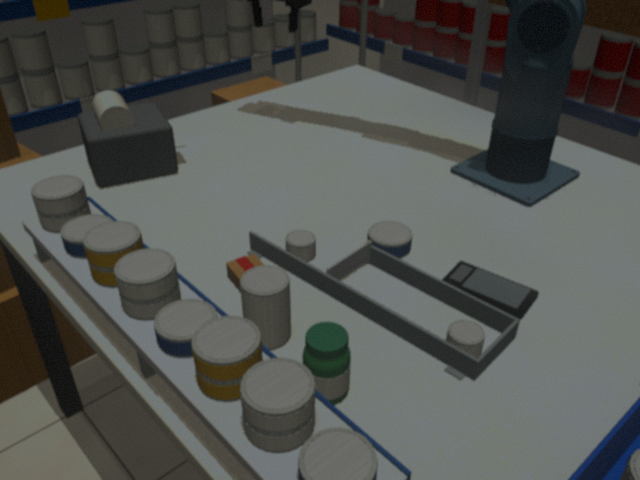

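View pics/top0.png

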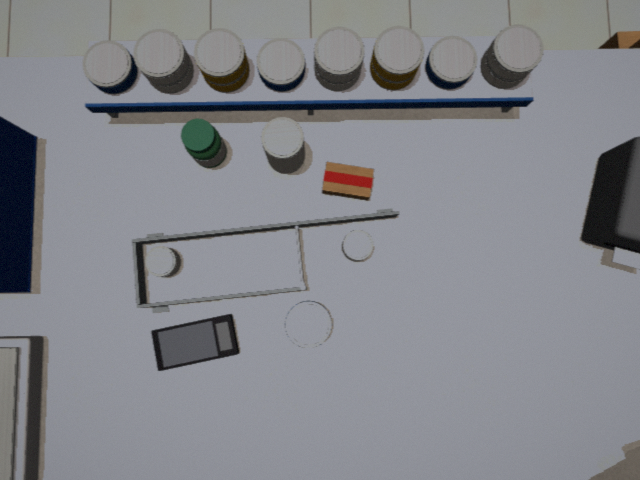

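The top view shows the pen with its gateway at about (300,258), the tin at (358,245), the wide tin at (308,324), the other tin in the pen at (162,262), and the carton at (348,180) behind the rail. Next I'll zoom in and fit the poses.

```bash
cat > h.py <<'E'
import numpy as np, cv2
from rig import bot
def ray(cam,uv,z,P=None):
    c=P or bot.camera_params(cam)
    R=np.array(c['R']);t=np.array(c['t'])
    d=R.T@np.array([(uv[0]-c['cx'])/c['fx'],(uv[1]-c['cy'])/c['fy'],1.])
    o=-R.T@t
    return o+d*(z-o[2])/d[2]
def proj(cam,X):
    c=bot.camera_params(cam); X=np.atleast_2d(X)
    p=X@np.array(c['R']).T+np.array(c['t'])
    return np.c_[c['fx']*p[:,0]/p[:,2]+c['cx'],c['fy']*p[:,1]/p[:,2]+c['cy']]
E
python3 - <<'E'
from h import *
im=bot.grab_frame("top"); 
for l in ["tin","pen","flap","wide_tin","carton","tin_in_pen","tall_can","terminal","jar"]:
    for r in bot.outline_of("top",l)[:2]:
        m=r['mask'];ys,xs=np.nonzero(m)
        print(l,round(r['conf'],2),np.round(r['position'],1),m.sum(),xs.min(),xs.max(),ys.min(),ys.max())
c=im[190:350,120:420,::-1]
c=cv2.convertScaleAbs(cv2.resize(c,None,fx=2.6,fy=2.6,interpolation=cv2.INTER_CUBIC),alpha=1.3)
cv2.imwrite("pics/topz.png",c)
s=bot.grab_frame("scene")
c=s[210:390,220:550,::-1]
cv2.imwrite("pics/scz.png",cv2.convertScaleAbs(cv2.resize(c,None,fx=2.4,fy=2.4,interpolation=cv2.INTER_CUBIC),alpha=1.6))
E
```

```text
tin 0.73 [245.  355.6] 735 343 372 230 260
pen 0.98 [233.3 213.9] 2997 133 398 209 312
flap 0.47 [266.5 301.6] 103 296 304 227 284
wide_tin 0.66 [322.9 308.3] 1661 286 331 301 347
wide_tin 0.4 [248.  299.8] 120 296 304 227 283
carton 0.6 [179.5 347.3] 1522 322 373 163 199
tin_in_pen 0.87 [262.  163.9] 916 145 181 246 276
tall_can 0.69 [143.3 284.3] 1986 262 305 117 173
tall_can 0.34 [140.8 204.6] 1593 181 226 118 167
terminal 0.97 [339.7 190.9] 3415 152 239 315 369
jar 0.81 [143.9 205.6] 1568 182 226 118 167
```

View pics/topz.png

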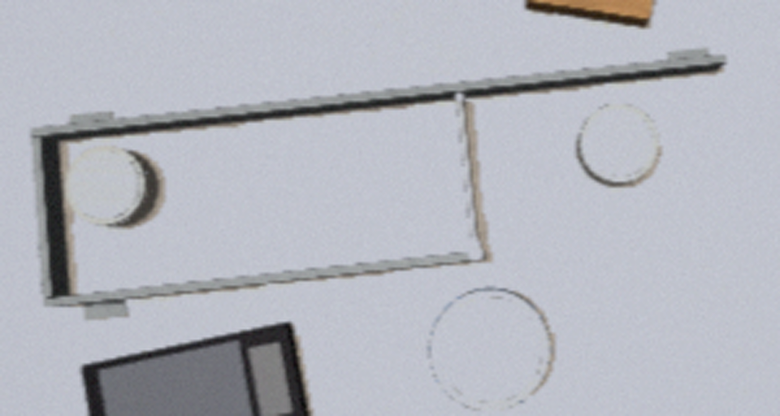

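View pics/scz.png

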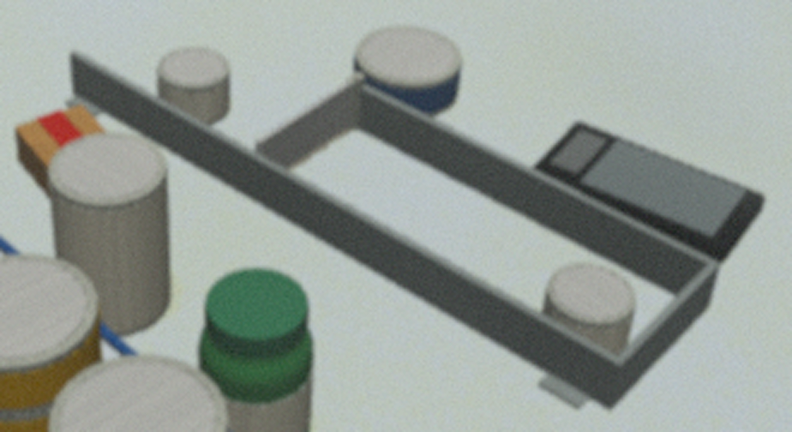

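```bash
cat > fit.py <<'E'
from h import *
from scipy.optimize import least_squares
def W(p,x,y,z):
    c,s=np.cos(p[2]),np.sin(p[2]); return np.array([p[0]+c*x-s*y,p[1]+s*x+c*y,z])
T=lambda u,v:(u/2.6+120-.3,v/2.6+190-.3)
S=lambda u,v:(u/2.4+220-.3,v/2.4+210-.3)
ob=[("top",(-.19,-.059,.04),T(726,56)),("top",(.3,-.059,.04),T(33,129)),("top",(.3,.066,.04),T(45,300)),("top",(.294,-.053,.04),T(43,139)),("top",(-.19,-.053,.04),T(722,66)),
("scene",(-.19,-.059,.04),S(72,52)),("scene",(.3,-.059,.04),S(614,363)),("scene",(.3,.066,.04),S(717,263))]
f=lambda p:np.concatenate([proj(n,W(p,*X))[0]-np.array(uv) for n,X,uv in ob])
if __name__=="__main__":
    r=least_squares(f,[.5,0,1.5],loss='soft_l1'); print(r.x); print(np.round(r.fun.reshape(-1,2),1)); np.save("pen.npy",r.x)
    p=r.x
    for cam in ["top","scene"]:
        im=bot.grab_frame(cam)[:,:,::-1].copy(); k=2.6
        o,sz=((120,190),(300,160)) if cam=="top" else ((220,200),(310,190))
        c=cv2.resize(im[o[1]:o[1]+sz[1],o[0]:o[0]+sz[0]],None,fx=k,fy=k,interpolation=cv2.INTER_CUBIC); c=cv2.convertScaleAbs(c,alpha=1.3)
        def L(a,b,col):
            q=[tuple(np.int32(((proj(cam,W(p,*X))[0]-o+.5)*k-.5))) for X in(a,b)]; cv2.line(c,q[0],q[1],col,1,cv2.LINE_AA)
        for z,col in((.04,(0,0,255)),(0,(0,160,0))):
            L((-.19,-.053,z),(.294,-.053,z),col);L((-.19,-.059,z),(.3,-.059,z),col);L((-.006,.06,z),(.294,.06,z),col);L((-.006,.066,z),(.3,.066,z),col);L((.294,-.053,z),(.294,.06,z),col)
        L((0,.055,.047),(0,-.05,.047),(255,0,0))
        if cam=="top": tin=ray(cam,T(619,143.5),.038)
        else: tin=ray(cam,S(193.5,69),.038)
        d=tin[:2]-p[:2]; cs,sn=np.cos(p[2]),np.sin(p[2]); tp=(cs*d[0]+sn*d[1],-sn*d[0]+cs*d[1]); print(cam,"tin world",tin,"pen",tp)
        a=np.linspace(0,6.28,60)
        for z,col in((.038,(255,0,255)),(0,(255,0,255))):
            pts=np.array([(proj(cam,W(p,tp[0]+.028*np.cos(t),tp[1]+.028*np.sin(t),z))[0]-o+.5)*k-.5 for t in a]); cv2.polylines(c,[np.int32(pts)],True,col,1,cv2.LINE_AA)
        cv2.imwrite(f"pics/ov_{cam}.png",c)
E
python3 fit.py
```

```text
[0.56791549 0.02337173 1.65499642]
[[ 0.9  0.2]
 [-0.  -0.8]
 [-0.1  2.4]
 [-0.3 -1.8]
 [ 2.9 -0.4]
 [-0.8 -0.6]
 [ 1.5  0.5]
 [ 1.  -0.2]]
top tin world [ 0.58267135 -0.08229716  0.038     ] pen (np.float64(-0.10653551134229189), np.float64(-0.005816759017294212))
scene tin world [ 0.58553446 -0.08046483  0.038     ] pen (np.float64(-0.10495046556032983), np.float64(-0.00882382419791661))
```

```bash
ls pics
```

```text
ov_scene.png
ov_top.png
scene0.png
scz.png
top0.png
topz.png
```

View pics/ov_top.png

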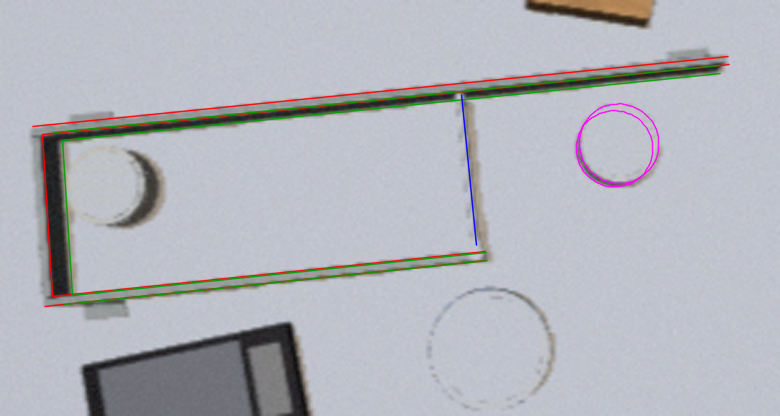

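View pics/ov_scene.png

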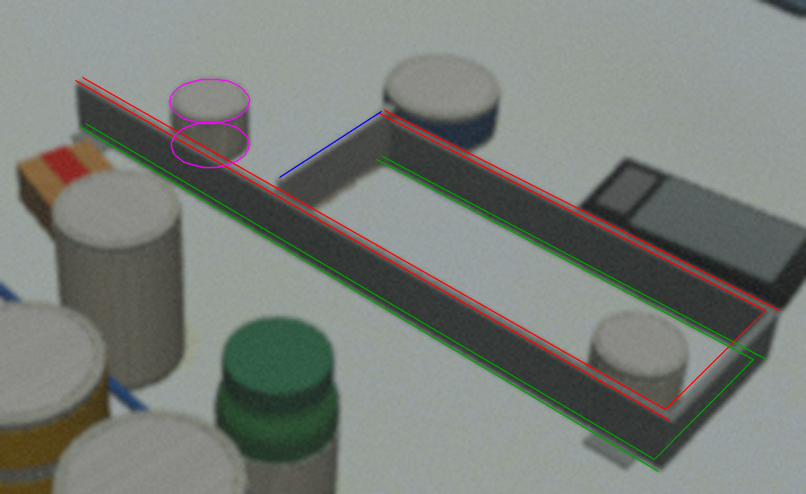

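```bash
python3 - <<'E'
from h import *
p=np.load("pen.npy")
def topen(X):
    d=X[:2]-p[:2];c,s=np.cos(p[2]),np.sin(p[2]);return np.round(1000*np.array([c*d[0]+s*d[1],-s*d[0]+c*d[1]]),0)
for n,cam,uv,z in [("can","top",(283,137),.11),("jar","top",(200,133),.105),("wide","top",(308.5,324),.034),("tip","top",(160,262),.038),("carton","top",(348,180),.032),
 ("can","scene",(220+108/2.4,210+167/2.4),.11),("jar","scene",(220+258/2.4,210+310/2.4),.105),("wide","scene",(220+408/2.4,210+60/2.4),.034),("tip","scene",(220+590/2.4,210+295/2.4),.038)]:
    X=ray(cam,uv,z);print(n,cam,np.round(X,3),topen(X))
print("tcp in pen",topen(bot.observe()['position']))
E
```

```text
can top [0.763 0.047 0.11 ] [   7. -197.]
jar top [0.775 0.19  0.105] [ 149. -220.]
wide top [0.441 0.01  0.034] [ -3. 127.]
tip top [0.558 0.277 0.038] [254. -11.]
carton top [ 0.705 -0.068  0.032] [-102. -129.]
can scene [0.764 0.05  0.11 ] [  10. -197.]
jar scene [0.777 0.201 0.105] [ 160. -223.]
wide scene [0.448 0.017 0.034] [  4. 120.]
tip scene [0.563 0.279 0.038] [255. -17.]
tcp in pen [-605.  407.]
```

send_rows --increments '[{"claw":100,"xyz":[20,-17,0],"spin":0},{"claw":100,"xyz":[36,-30,0],"spin":0},{"claw":100,"xyz":[40,-34,0],"spin":0},{"claw":100,"xyz":[40,-34,0],"spin":0},{"claw":100,"xyz":[40,-34,0],"spin":0},{"claw":100,"xyz":[40,-34,0],"spin":0},{"claw":100,"xyz":[40,-34,0],"spin":0},{"claw":100,"xyz":[40,-34,0],"spin":0},{"claw":100,"xyz":[40,-34,0],"spin":0},{"claw":100,"xyz":[40,-34,0],"spin":0}]' --newtons 40

```text
time: 2.0
position: [0.4647, -0.1877, 0.2131]
ee_rot: [3.097, 0.523, 0.001]
force: [-0.4, -0.1, -0.2]
grip_width: 0.0884
```

send_rows --increments '[{"claw":100,"xyz":[40,-33,0],"spin":0},{"claw":100,"xyz":[37,-28,0],"spin":0},{"claw":100,"xyz":[20,-15,0],"spin":0},{"claw":100,"xyz":[10,-6,0],"spin":0},{"claw":100,"xyz":[0,0,0],"spin":0}]'

```text
time: 2.62
position: [0.538, -0.0766, 0.2128]
ee_rot: [3.097, 0.524, -0.0]
force: [0.0, -0.3, -0.8]
grip_width: 0.0884
```

```bash
python3 - <<'E'
from h import *
from scipy.spatial.transform import Rotation as Ro
s=bot.observe(); im=bot.grab_frame("wrist"); cv2.imwrite("pics/w1.png",im[:,:,::-1])
np.save("w1.npy",np.r_[s['position'],s['ee_rot']]); print(s['time'],s['position'],s['ee_rot'],s['q'],s['force'])
t=bot.outline_of("wrist","tin")
for r in t[:3]: print(r['conf'],r['position'],r['mask'].sum())
E
```

```text
2.625 [ 0.53803453 -0.07658178  0.21276836] [ 3.09744147e+00  5.24020852e-01 -2.25679211e-04] [ 0.26301747  0.3694819  -0.25733772  1.81097307  0.11144728  0.97528312
 -1.27595482] [ 0.01738426 -0.30199235 -0.83719254]
0.74 [164.2, 346.9] 2635
```

View pics/w1.png

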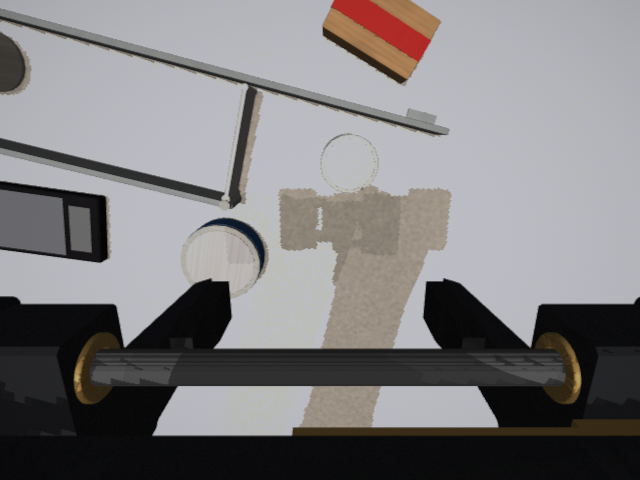

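Wrist view: rail front end at about (447,131), tin at (349,163), flap from (250,88) to (235,205), and the wide tin at (222,260). I'll overlay the model on it.

```bash
cat >> h.py <<'E'
from scipy.spatial.transform import Rotation as Ro
def wristP(pose):
    c=dict(bot.camera_params("wrist")); T=np.eye(4); T[:3,:3]=Ro.from_rotvec(pose[3:]).as_matrix(); T[:3,3]=pose[:3]
    M=np.linalg.inv(T@np.array(c['T_tool_cam'])); c['R']=M[:3,:3]; c['t']=M[:3,3]; return c
def projc(c,X):
    p=np.atleast_2d(X)@c['R'].T+c['t']; return np.c_[c['fx']*p[:,0]/p[:,2]+c['cx'],c['fy']*p[:,1]/p[:,2]+c['cy']]
def W(p,x,y,z):
    c,s=np.cos(p[2]),np.sin(p[2]); return np.array([p[0]+c*x-s*y,p[1]+s*x+c*y,z])
def topen(p,X):
    d=np.asarray(X)[:2]-p[:2];c,s=np.cos(p[2]),np.sin(p[2]);return np.array([c*d[0]+s*d[1],-s*d[0]+c*d[1]])
def overlay(img,c,p,tp,o,sz,k,fn,th=0):
    q=cv2.convertScaleAbs(cv2.resize(img[o[1]:o[1]+sz[1],o[0]:o[0]+sz[0],::-1],None,fx=k,fy=k,interpolation=cv2.INTER_CUBIC),alpha=1.2)
    def PL(pts,col):
        u=(projc(c,np.array(pts))-np.array(o)+.5)*k-.5; cv2.polylines(q,[np.int32(np.round(u))],False,col,1,cv2.LINE_AA)
    for z,col in((.04,(0,0,255)),(0,(0,160,0))):
        for a,b in(((-.19,-.053),(.294,-.053)),((-.19,-.059),(.3,-.059)),((-.19,-.053),(-.19,-.059)),((-.006,.06),(.294,.06)),((-.006,.066),(.3,.066)),((.294,-.053),(.294,.06))):
            PL([W(p,*a,z),W(p,*b,z)],col)
    PL([W(p,0,.055,.047),W(p,.105*np.sin(th),.055-.105*np.cos(th),.047)],(255,0,0))
    a=np.linspace(0,6.3,60)
    for z in(.038,0): PL([W(p,tp[0]+.028*np.cos(t),tp[1]+.028*np.sin(t),z) for t in a],(255,0,255))
    cv2.imwrite(fn,q)
E
python3 - <<'E'
from h import *
p=np.load("pen.npy");pose=np.load("w1.npy");c=wristP(pose);im=cv2.imread("pics/w1.png")[:,:,::-1]
overlay(im,c,p,(-.106,-.007),(140,0),(320,240),2.5,"pics/w1o.png")
print("tcp px",projc(c,pose[:3]), "fingers",projc(c,pose[:3]+np.outer([-.053,.053],Ro.from_rotvec(pose[3:]).as_matrix()[:,1])))
q=cv2.resize(im[0:240,140:460,::-1],None,fx=2.5,fy=2.5,interpolation=cv2.INTER_CUBIC);cv2.imwrite("pics/w1z.png",q)
E
```

```text
tcp px [[325.76373089 274.9123948 ]] fingers [[224.92127753 274.99376917]
 [426.67731238 274.83096303]]
```

View pics/w1o.png

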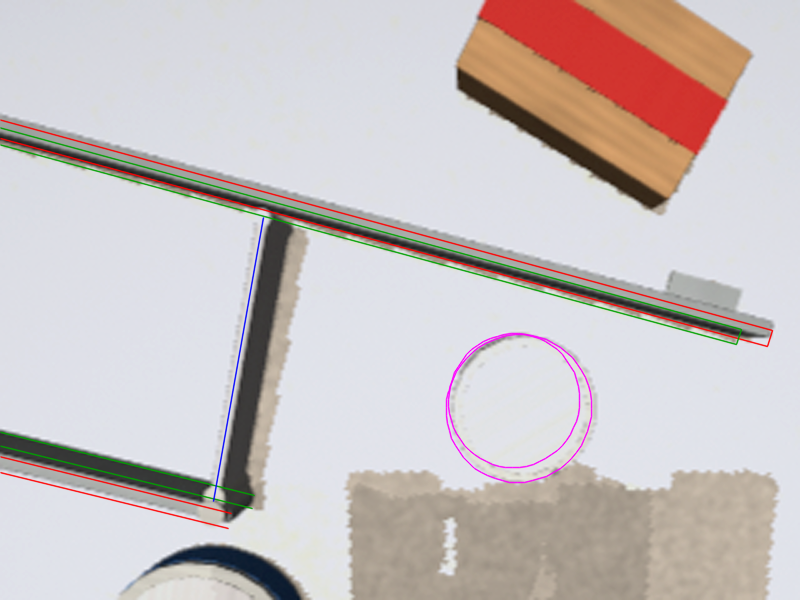

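View pics/w1z.png

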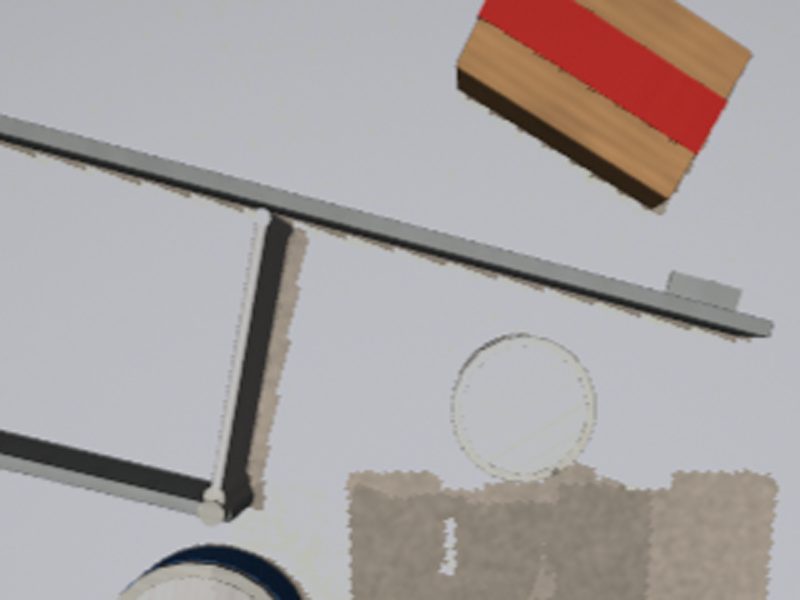

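```bash
python3 - <<'E'
from h import *
from scipy.optimize import least_squares
p0=np.load("pen.npy");pose=np.load("w1.npy");c=wristP(pose);im=cv2.imread("pics/w1.png")[:,:,::-1]
Z=lambda u,v:np.array(((u+.5)/2.5+140-.5,(v+.5)/2.5-.5))
pts=[((-.19,-.059,.04),Z(774,322)),((-.19,-.053,.04),Z(770,335)),((0,.0615,.048),Z(211,511)),((0,-.05,.047),Z(262,216))]
# line obs at zoom x=0 : intersection
def res(p):
    r=[projc(c,W(p,*X))[0]-uv for X,uv in pts]
    for y,v in((-.059,116),(-.053,136)):
        a,b=projc(c,np.array([W(p,-.19,y,.04),W(p,.1,y,.04)])); t=(140-a[0])/(b[0]-a[0]); r.append(np.array([0,a[1]+t*(b[1]-a[1])-Z(0,v)[1]]))
    return np.concatenate(r)
r=least_squares(res,p0);print(r.x,p0);print(np.round(r.fun.reshape(-1,2),1)); np.save("penw.npy",r.x)
P=dict(c)
t=ray("wrist",Z(524,406),.038,P);tp=topen(r.x,t);print("tin",t,tp)
overlay(im,c,r.x,tp,(140,0),(320,240),2.5,"pics/w1o2.png")
E
```

```text
[0.56955401 0.02340569 1.66334485] [0.56791549 0.02337173 1.65499642]
[[ 0.  -0.5]
 [-0.5  0.8]
 [ 0.3  1.1]
 [ 0.2 -1.5]
 [ 0.   0.4]
 [ 0.  -0.1]]
tin [ 0.58588345 -0.08322734  0.038     ] [-0.10768579 -0.00640491]
```

View pics/w1o2.png

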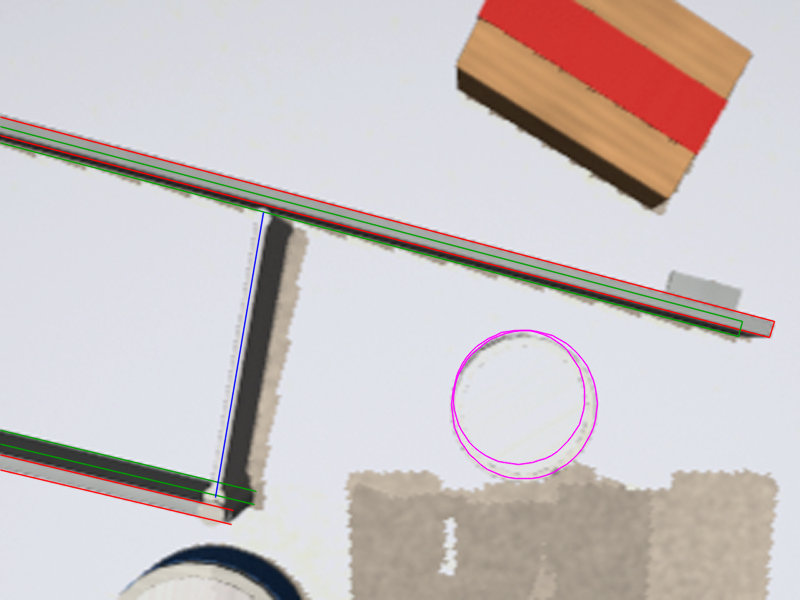

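```bash
python3 - <<'E'
import cv2,numpy as np
im=cv2.imread("pics/w1.png")[240:440,140:340]
q=cv2.resize((255*(im/255.)**.4).astype('uint8'),None,fx=3,fy=3,interpolation=cv2.INTER_CUBIC);cv2.imwrite("pics/fing.png",q)
E
```

```text
(no output)
```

View pics/fing.png

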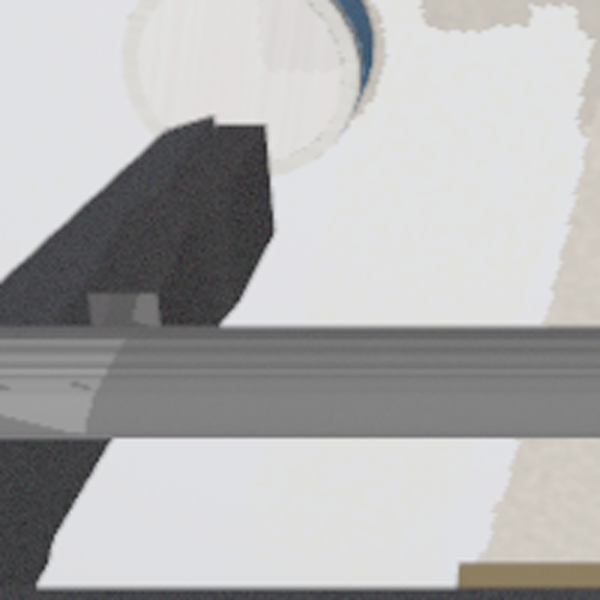

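```bash
python3 - <<'E'
from h import *
pose=np.load("w1.npy");c=wristP(pose);R=Ro.from_rotvec(pose[3:]).as_matrix()
for z in(0,-.01,-.019,-.03,-.045):
  for x in(.009,-.009):
    for y in(-.044,-.0615): print(z,x,y,np.round(projc(c,pose[:3]+R@np.array([x,y,z]))[0],0))
E
```

```text
0 0.009 -0.044 [241. 259.]
0 0.009 -0.0615 [207. 259.]
0 -0.009 -0.044 [243. 291.]
0 -0.009 -0.0615 [210. 291.]
-0.01 0.009 -0.044 [236. 266.]
-0.01 0.009 -0.0615 [200. 266.]
-0.01 -0.009 -0.044 [239. 299.]
-0.01 -0.009 -0.0615 [204. 299.]
-0.019 0.009 -0.044 [231. 273.]
-0.019 0.009 -0.0615 [194. 273.]
-0.019 -0.009 -0.044 [234. 308.]
-0.019 -0.009 -0.0615 [198. 308.]
-0.03 0.009 -0.044 [225. 283.]
-0.03 0.009 -0.0615 [185. 283.]
-0.03 -0.009 -0.044 [228. 320.]
-0.03 -0.009 -0.0615 [189. 320.]
-0.045 0.009 -0.044 [214. 299.]
-0.045 0.009 -0.0615 [170. 299.]
-0.045 -0.009 -0.044 [218. 338.]
-0.045 -0.009 -0.0615 [176. 338.]
```

```bash
python3 - <<'E'
from h import *
s=bot.observe(); pose=np.r_[s['position'],s['ee_rot']];R=Ro.from_rotvec(pose[3:]).as_matrix()
im=bot.grab_frame("scene")
k=5
pr=lambda v:proj("scene",pose[:3]+R@np.array(v))[0]
c0=pr([0,0,0]); o=np.int32(c0)-[75,65]
q=im[o[1]:o[1]+110,o[0]:o[0]+150,::-1]; q=cv2.resize((255*(q/255.)**.5).astype('uint8'),None,fx=k,fy=k,interpolation=cv2.INTER_CUBIC)
for y in(-.044,.044,-.0615,.0615):
  for z in(0,-.028):
    a=[tuple(np.int32((pr([x,y,z])-o+.5)*k)) for x in(-.009,.009)]; cv2.line(q,a[0],a[1],(0,0,255) if z==0 else (0,255,0),1)
cv2.imwrite("pics/sc_f.png",q); cv2.imwrite("pics/sc1.png",im[:,:,::-1])
E
```

```text
(no output)
```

View pics/sc_f.png

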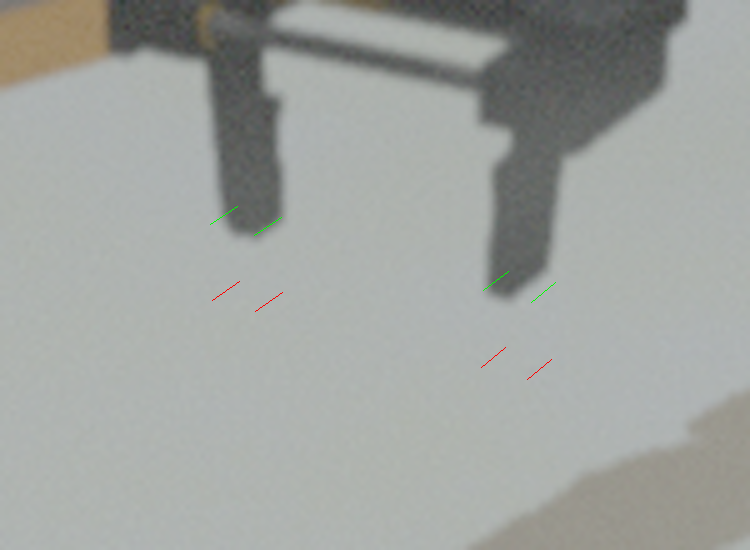

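The scene and wrist views agree that the real fingertips sit about 25–28 mm behind the reported TCP. I'll check this physically while lowering, because at a nominal z of 10 mm the fingers would pass over the tin. Now I'll write a planner helper.

```bash
cat > plan.py <<'E'
from h import *
p=np.load("penw.npy"); TH=17.5
def state():
    s=bot.observe(); R=Ro.from_rotvec(s['ee_rot']).as_matrix(); c=topen(p,s['position'])*1000
    d=-R[:2,1]; phi=np.arctan2(d[1],d[0])-p[2]; phi=(phi+np.pi)%(2*np.pi)-np.pi
    D=s['grip_width']*1000+TH; u=np.array([np.cos(phi),np.sin(phi)])
    return s,c,phi,D,c+u*D/2,c-u*D/2,R
def rows(A,B,z,n,start=None):
    """plan n rows from measured (or start=(c,phi,z)) to A,B (pen mm), TCP z mm"""
    s,c0,ph0,D0,_,_,_=state(); z0=s['position'][2]*1000
    if start: A0,B0,z0=start; v=np.subtract(A0,B0); c0=np.add(A0,B0)/2; ph0=np.arctan2(v[1],v[0]); D0=np.hypot(*v)
    A=np.array(A,float);B=np.array(B,float); v=A-B; ph1=np.arctan2(v[1],v[0]); D1=np.hypot(*v)
    A0=c0+np.array([np.cos(ph0),np.sin(ph0)])*D0/2; B0=2*c0-A0
    out=[];ce=c0.copy();pe=ph0;ze=z0
    for i in range(1,n+1):
        f=i/n; Ai=A0+(A-A0)*f; Bi=B0+(B-B0)*f; ci=(Ai+Bi)/2; vi=Ai-Bi; ph=np.arctan2(vi[1],vi[0]); Di=np.hypot(*vi); zi=z0+(z-z0)*f
        ty=-np.array([np.cos(pe),np.sin(pe)]); tx=np.array([-ty[1],ty[0]])*-1
        # tool z down: x = y cross z
        tx=np.array([ -ty[1], ty[0]]) if False else np.array([ty[1]*-1,ty[0]])
        d=ci-ce; x=round(d@tx,1);y=round(d@ty,1);dz=round(-(zi-ze),1);sp=round(-(ph-pe),3); cl=round(min(100,max(0,(Di-TH)/.884)),0)
        out.append({"claw":cl,"xyz":[x,y,dz],"spin":sp}); ce=ce+x*tx+y*ty; pe-=sp; ze-=dz
    return out
def show():
    s,c,ph,D,A,B,R=state(); print("t",round(s['time'],2),"c",c.round(1),"z",round(s['position'][2]*1000,1),"phi",round(np.degrees(ph),1),"D",round(D,1),"A",A.round(1),"B",B.round(1),"F",np.round(s['force'],1),"q",s['q'].round(2))
    ty=-np.array([np.cos(ph),np.sin(ph)]); R2=R[:2,:2]; cy,sy=np.cos(p[2]),np.sin(p[2]); print("check tool x in pen",(np.array([[cy,sy],[-sy,cy]])@R[:2,0]).round(3),"formula",np.round([-ty[1],ty[0]],3))
E
python3 - <<'E'
from plan import *
show()
E
```

```text
t 2.77 c [-98.1  41.5] z 212.7 phi 13.8 D 105.6 A [-46.8  54. ] B [-149.3   28.9] F [0.1 0.1 0.7] q [ 0.26  0.37 -0.26  1.81  0.11  0.98 -1.28]
check tool x in pen [ 0.238 -0.971] formula [ 0.238 -0.971]
```

```bash
python3 - <<'E'
from plan import *
import json
for r in rows((-53,50),(-146,30),15,8): print(json.dumps(r))
E
```

```text
{"claw": 98.0, "xyz": [0.1, 0.2, 24.7], "spin": 0.003}
{"claw": 97.0, "xyz": [0.2, 0.2, 24.7], "spin": 0.004}
{"claw": 95.0, "xyz": [0.1, 0.3, 24.8], "spin": 0.003}
{"claw": 94.0, "xyz": [0.1, 0.2, 24.7], "spin": 0.003}
{"claw": 92.0, "xyz": [0.2, 0.2, 24.7], "spin": 0.004}
{"claw": 91.0, "xyz": [0.1, 0.2, 24.7], "spin": 0.004}
{"claw": 89.0, "xyz": [0.2, 0.2, 24.7], "spin": 0.003}
{"claw": 88.0, "xyz": [0.1, 0.2, 24.7], "spin": 0.004}
```

send_rows --increments '[{"claw":88,"xyz":[0,0,15],"spin":0.01},{"claw":88,"xyz":[0,1,30],"spin":0.01},{"claw":88,"xyz":[1,0,30],"spin":0.01},{"claw":88,"xyz":[0,1,30],"spin":0},{"claw":88,"xyz":[0,0,30],"spin":0},{"claw":88,"xyz":[0,0,25],"spin":0},{"claw":88,"xyz":[0,0,20],"spin":0},{"claw":88,"xyz":[0,0,13],"spin":0},{"claw":88,"xyz":[0,0,5],"spin":0},{"claw":88,"xyz":[0,0,0],"spin":0}]'

```text
time: 4.03
position: [0.5395, -0.0781, 0.0148]
ee_rot: [3.105, 0.477, 0.0]
force: [0.5, 0.6, 0.5]
grip_width: 0.0775
```

```bash
python3 - <<'E'
from plan import *
show()
s=bot.observe(); pose=np.r_[s['position'],s['ee_rot']];R=Ro.from_rotvec(pose[3:]).as_matrix()
im=bot.grab_frame("scene"); k=4
pr=lambda v:proj("scene",pose[:3]+R@np.array(v))[0]
c0=pr([0,0,0]); o=np.int32(c0)-[90,90]
q=im[o[1]:o[1]+140,o[0]:o[0]+190,::-1]; q=cv2.resize((255*(q/255.)**.5).astype('uint8'),None,fx=k,fy=k,interpolation=cv2.INTER_CUBIC)
h=s['grip_width']/2
for y in(-h,h):
  for z in(0,-.028):
    a=[tuple(np.int32((pr([x,y,z])-o+.5)*k)) for x in(-.009,.009)]; cv2.line(q,a[0],a[1],(0,0,255) if z==0 else (0,255,0),1)
cv2.imwrite("pics/sc_f2.png",q)
E
```

```text
t 4.03 c [-98.3  39.3] z 14.8 phi 12.1 D 95.0 A [-51.9  49.3] B [-144.8   29.3] F [0.5 0.6 0.5] q [ 0.21  0.67 -0.19  1.92  0.21  0.58 -1.39]
check tool x in pen [ 0.21  -0.978] formula [ 0.21  -0.978]
```

View pics/sc_f2.png

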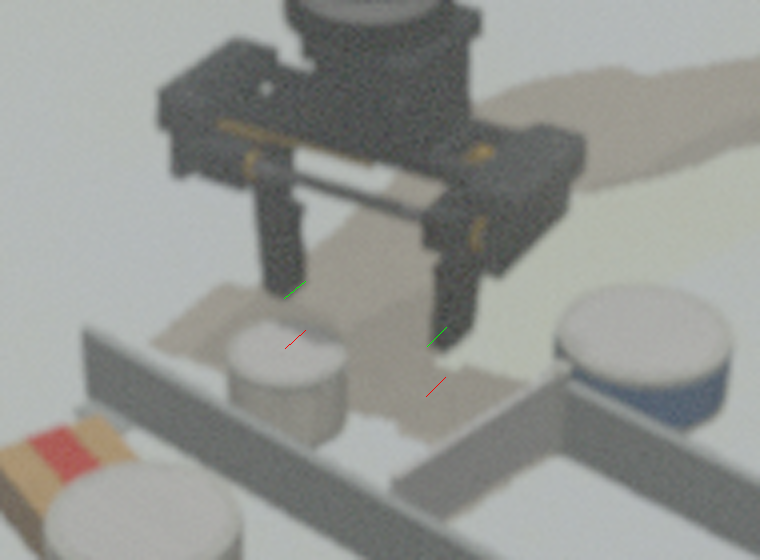

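Confirmed: at a reported z of 15 mm the tips are still around 40 mm above the worktop. I'll lower further in small steps while watching the force.

send_rows --increments '[{"claw":88,"xyz":[0,0,5],"spin":0},{"claw":88,"xyz":[0,0,5],"spin":0},{"claw":88,"xyz":[0,0,5],"spin":0},{"claw":88,"xyz":[0,0,3],"spin":0},{"claw":88,"xyz":[0,0,2],"spin":0}]'

```text
time: 4.7
position: [0.5394, -0.078, -0.0055]
ee_rot: [-3.105, -0.477, 0.0]
force: [-0.4, -0.5, -0.2]
grip_width: 0.0774
```

send_rows --increments '[{"claw":88,"xyz":[0,0,2],"spin":0},{"claw":88,"xyz":[0,0,2],"spin":0},{"claw":88,"xyz":[0,0,2],"spin":0}]'

```text
time: 5.08
position: [0.5396, -0.0781, -0.0113]
ee_rot: [3.105, 0.477, 0.0]
force: [0.4, 0.6, -0.5]
grip_width: 0.0774
```

```bash
cat > look.py <<'E'
import sys
from plan import *
show()
s=bot.observe(); pose=np.r_[s['position'],s['ee_rot']];R=Ro.from_rotvec(pose[3:]).as_matrix()
im=bot.grab_frame("scene"); k=4
o=np.array([230,210]) if len(sys.argv)<4 else np.array([int(sys.argv[2]),int(sys.argv[3])])
q=im[o[1]:o[1]+140,o[0]:o[0]+190,::-1]; q=cv2.resize((255*(q/255.)**.5).astype('uint8'),None,fx=k,fy=k,interpolation=cv2.INTER_CUBIC)
cv2.imwrite(f"pics/{sys.argv[1]}_s.png",q)
c=bot.grab_frame("top")[190:350,120:420,::-1]
c=cv2.resize((255*(c/255.)**.7).astype('uint8'),None,fx=2.6,fy=2.6,interpolation=cv2.INTER_CUBIC); cv2.imwrite(f"pics/{sys.argv[1]}_t.png",c)
E
python3 look.py l1
```

```text
t 5.08 c [-98.3  39.2] z -11.3 phi 12.2 D 94.9 A [-51.9  49.2] B [-144.6   29.2] F [ 0.4  0.6 -0.5] q [ 0.19  0.71 -0.17  1.92  0.23  0.53 -1.4 ]
check tool x in pen [ 0.211 -0.978] formula [ 0.211 -0.978]
```

View pics/l1_s.png

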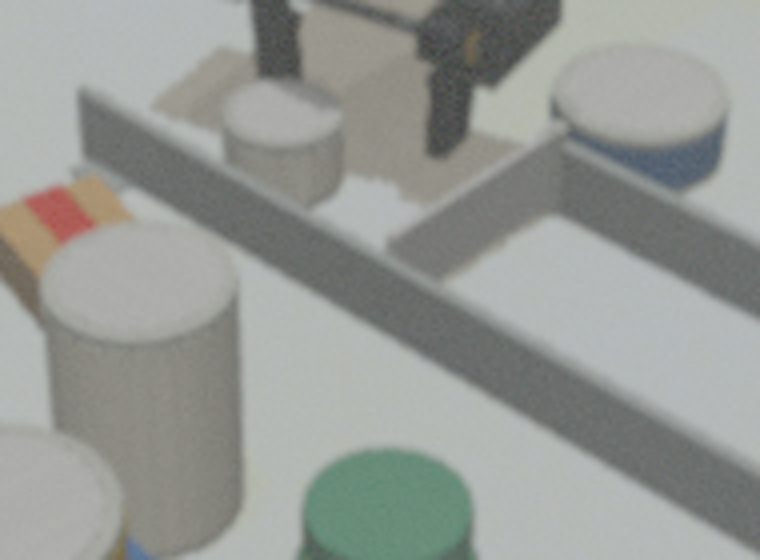

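View pics/l1_t.png

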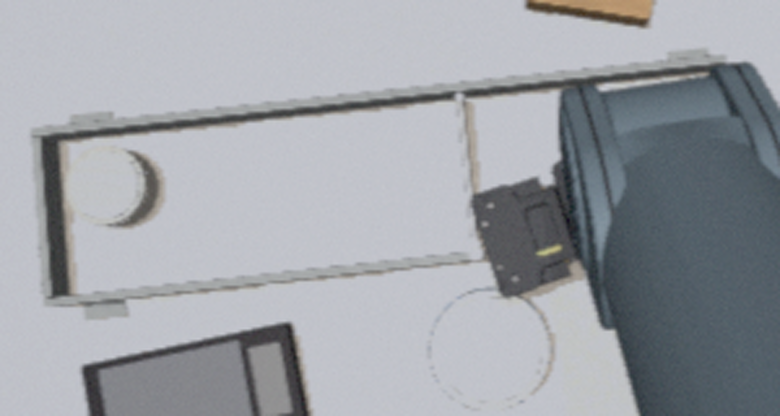

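Fingers are at the right depth order with no contact yet. I'll go 6 mm lower, then nudge the tin diagonally to the rail.

send_rows --increments '[{"claw":88,"xyz":[0,0,2],"spin":0},{"claw":88,"xyz":[0,0,2],"spin":0},{"claw":88,"xyz":[0,0,2],"spin":0}]'

```text
time: 5.55
position: [0.5395, -0.0781, -0.0173]
ee_rot: [-3.105, -0.477, 0.0]
force: [-0.8, -0.1, 0.6]
grip_width: 0.0775
```

```bash
python3 - <<'E'
from plan import *
import json
show()
for r in rows((-22,18.5),(-115,-1.5),-17,10): print(json.dumps(r))
E
```

```text
t 5.55 c [-98.3  39.3] z -17.3 phi 12.2 D 95.0 A [-51.8  49.3] B [-144.7   29.3] F [-0.8 -0.1  0.6] q [ 0.19  0.72 -0.17  1.92  0.23  0.52 -1.4 ]
check tool x in pen [ 0.211 -0.978] formula [ 0.211 -0.978]
{"claw": 88.0, "xyz": [3.6, -2.3, -0.0], "spin": 0.0}
{"claw": 88.0, "xyz": [3.7, -2.2, -0.1], "spin": 0.0}
{"claw": 88.0, "xyz": [3.6, -2.3, -0.0], "spin": 0.0}
{"claw": 88.0, "xyz": [3.6, -2.2, -0.0], "spin": 0.0}
{"claw": 88.0, "xyz": [3.7, -2.3, -0.1], "spin": 0.0}
{"claw": 88.0, "xyz": [3.6, -2.3, -0.0], "spin": 0.0}
{"claw": 88.0, "xyz": [3.7, -2.2, -0.0], "spin": 0.0}
{"claw": 88.0, "xyz": [3.6, -2.3, -0.1], "spin": 0.0}
{"claw": 88.0, "xyz": [3.6, -2.2, -0.0], "spin": 0.0}
{"claw": 88.0, "xyz": [3.7, -2.3, -0.0], "spin": 0.0}
```

send_rows --increments '[{"claw":88,"xyz":[3.6,-2.2,0],"spin":0},{"claw":88,"xyz":[3.6,-2.2,0],"spin":0},{"claw":88,"xyz":[3.6,-2.2,0],"spin":0},{"claw":88,"xyz":[3.6,-2.2,0],"spin":0},{"claw":88,"xyz":[3.6,-2.2,0],"spin":0},{"claw":88,"xyz":[3.6,-2.2,0],"spin":0},{"claw":88,"xyz":[3.6,-2.2,0],"spin":0},{"claw":88,"xyz":[3.6,-2.2,0],"spin":0},{"claw":88,"xyz":[3.6,-2.2,0],"spin":0},{"claw":88,"xyz":[3.6,-2.2,0],"spin":0}]'

```text
time: 6.8
position: [0.5668, -0.0464, -0.0174]
ee_rot: [3.105, 0.476, -0.002]
force: [-1.8, -0.4, 0.5]
grip_width: 0.0773
```

```bash
cat > wl.py <<'E'
import sys
from plan import *
show()
s=bot.observe(); pose=np.r_[s['position'],s['ee_rot']]; im=bot.grab_frame("wrist"); cv2.imwrite(f"pics/{sys.argv[1]}_w.png",(255*(im[:,:,::-1]/255.)**.7).astype('uint8')); np.save(sys.argv[1]+".npy",pose)
E
python3 wl.py l2; python3 look.py l2
```

```text
t 6.8 c [-69.3   9.2] z -17.4 phi 12.1 D 94.8 A [-22.9  19.2] B [-115.6   -0.7] F [-1.8 -0.4  0.5] q [ 0.13  0.75 -0.17  1.86  0.22  0.55 -1.45]
check tool x in pen [ 0.21  -0.978] formula [ 0.21  -0.978]
t 6.85 c [-68.6   8.6] z -17.3 phi 12.2 D 95.2 A [-22.1  18.6] B [-115.1   -1.4] F [-0.6  0.   0.6] q [ 0.13  0.75 -0.17  1.86  0.22  0.55 -1.45]
check tool x in pen [ 0.211 -0.978] formula [ 0.211 -0.978]
```

View pics/l2_w.png

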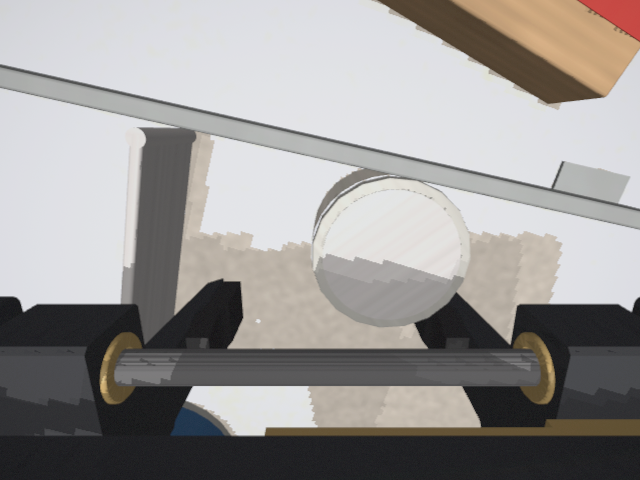

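View pics/l2_s.png

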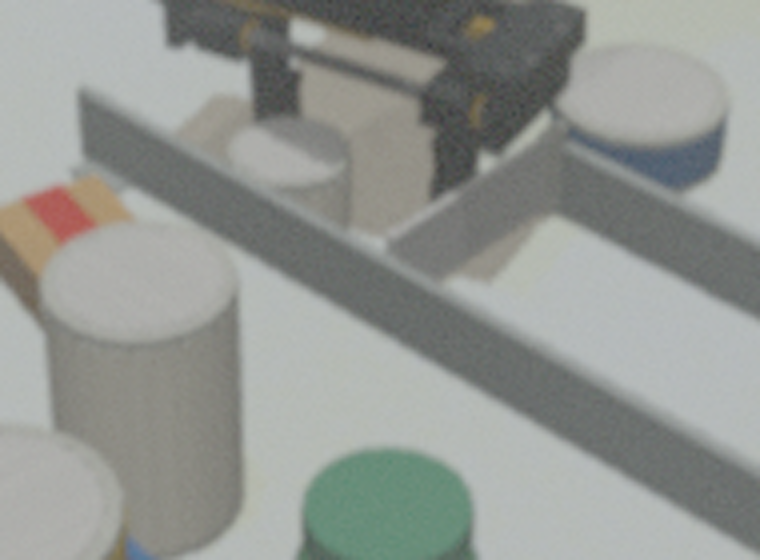

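The wrist view shows the tin (rim centre about (392,252)) pushed to the rail or nearly so, and finger A clear of the shut flap. I'll measure it.

```bash
python3 - <<'E'
from plan import *
import json
c=wristP(np.load("l2.npy")); print(topen(p,ray("w",(392,252),.038,c))*1000)
a=((-30,16),(-125,4),-17.4)
s=None
for A,B,n,st in [((-36,24),(-128,2),3,None),((-50,29),(-132,-19),7,((-36,24),(-128,2),-17.4))]:
    print()
    for r in rows(A,B,-17.4,n,st): print(json.dumps(r))
E
```

```text
[-85.4616105  -27.23416437]

{"claw": 88.0, "xyz": [-2.4, 4.0, 0.0], "spin": -0.007}
{"claw": 87.0, "xyz": [-2.3, 3.9, 0.1], "spin": -0.008}
{"claw": 87.0, "xyz": [-2.5, 4.0, 0.0], "spin": -0.007}

{"claw": 87.0, "xyz": [0.8, 1.5, -0.0], "spin": -0.042}
{"claw": 86.0, "xyz": [0.8, 1.6, -0.0], "spin": -0.042}
{"claw": 86.0, "xyz": [0.6, 1.5, -0.0], "spin": -0.043}
{"claw": 86.0, "xyz": [0.7, 1.7, -0.0], "spin": -0.042}
{"claw": 87.0, "xyz": [0.5, 1.6, -0.0], "spin": -0.042}
{"claw": 87.0, "xyz": [0.5, 1.6, -0.0], "spin": -0.042}
{"claw": 88.0, "xyz": [0.4, 1.7, -0.0], "spin": -0.042}
```

send_rows --increments '[{"claw":87,"xyz":[-2.4,4,0],"spin":-0.007},{"claw":87,"xyz":[-2.4,4,0],"spin":-0.007},{"claw":87,"xyz":[-2.4,4,0],"spin":-0.007},{"claw":87,"xyz":[0.8,1.6,0],"spin":-0.042},{"claw":87,"xyz":[0.7,1.6,0],"spin":-0.042},{"claw":87,"xyz":[0.6,1.6,0],"spin":-0.042},{"claw":87,"xyz":[0.6,1.6,0],"spin":-0.042},{"claw":87,"xyz":[0.5,1.6,0],"spin":-0.042},{"claw":87,"xyz":[0.5,1.6,0],"spin":-0.042},{"claw":87,"xyz":[0.4,1.6,0],"spin":-0.042}]'

```text
time: 8.2
position: [0.5728, -0.0683, -0.0172]
ee_rot: [2.991, 0.962, -0.0]
force: [0.0, -0.6, 0.3]
grip_width: 0.0765
```

```bash
python3 - <<'E'
from plan import *
import json
show()
for r in rows((20,29),(-67,-19),-17.4,16): print(json.dumps(r))
E
```

```text
t 8.2 c [-91.6   5.3] z -17.2 phi 30.4 D 94.0 A [-51.  29.] B [-132.2  -18.5] F [ 0.  -0.6  0.3] q [ 0.23  0.76 -0.25  1.83  0.32  0.58 -1.17]
check tool x in pen [ 0.506 -0.863] formula [ 0.506 -0.863]
{"claw": 87.0, "xyz": [2.2, -3.7, 0.0], "spin": 0.002}
{"claw": 87.0, "xyz": [2.1, -3.6, 0.0], "spin": 0.001}
{"claw": 88.0, "xyz": [2.2, -3.7, 0.0], "spin": 0.002}
{"claw": 88.0, "xyz": [2.1, -3.7, 0.0], "spin": 0.002}
{"claw": 88.0, "xyz": [2.2, -3.7, 0.1], "spin": 0.001}
{"claw": 89.0, "xyz": [2.1, -3.6, -0.0], "spin": 0.002}
{"claw": 89.0, "xyz": [2.1, -3.7, -0.0], "spin": 0.002}
{"claw": 90.0, "xyz": [2.2, -3.7, -0.0], "spin": 0.001}
{"claw": 90.0, "xyz": [2.1, -3.7, 0.0], "spin": 0.002}
{"claw": 90.0, "xyz": [2.1, -3.7, 0.0], "spin": 0.002}
{"claw": 91.0, "xyz": [2.1, -3.7, 0.0], "spin": 0.001}
{"claw": 91.0, "xyz": [2.1, -3.7, 0.0], "spin": 0.002}
{"claw": 91.0, "xyz": [2.1, -3.7, 0.1], "spin": 0.001}
{"claw": 92.0, "xyz": [2.1, -3.7, -0.0], "spin": 0.002}
{"claw": 92.0, "xyz": [2.1, -3.7, -0.0], "spin": 0.001}
{"claw": 93.0, "xyz": [2.0, -3.7, -0.0], "spin": 0.002}
```

send_rows --increments '[{"claw":88,"xyz":[2.1,-3.7,0],"spin":0.002},{"claw":88,"xyz":[2.1,-3.7,0],"spin":0.002},{"claw":88,"xyz":[2.1,-3.7,0],"spin":0.002},{"claw":88,"xyz":[2.1,-3.7,0],"spin":0.002},{"claw":89,"xyz":[2.1,-3.7,0],"spin":0.002},{"claw":89,"xyz":[2.1,-3.7,0],"spin":0.002},{"claw":90,"xyz":[2.1,-3.7,0],"spin":0.002},{"claw":90,"xyz":[2.1,-3.7,0],"spin":0.002}]'

```text
time: 9.2
position: [0.5694, -0.0341, -0.0172]
ee_rot: [3.0, 0.934, -0.0]
force: [-1.0, 1.1, -0.9]
grip_width: 0.0796
```

send_rows --increments '[{"claw":90,"xyz":[2.1,-3.7,0],"spin":0.002},{"claw":91,"xyz":[2.1,-3.7,0],"spin":0.002},{"claw":91,"xyz":[2.1,-3.7,0],"spin":0.002},{"claw":91,"xyz":[2.1,-3.7,0],"spin":0.002},{"claw":92,"xyz":[2.1,-3.7,0],"spin":0.002},{"claw":92,"xyz":[2.1,-3.7,0],"spin":0.002},{"claw":93,"xyz":[2.1,-3.7,0],"spin":0.002}]'

```text
time: 10.07
position: [0.5687, -0.0075, -0.0167]
ee_rot: [3.004, 0.909, 0.003]
force: [3.7, -8.1, 0.1]
grip_width: 0.0817
```

```bash
python3 wl.py l3; python3 look.py l3
```

```text
t 10.07 c [-30.7   3.7] z -16.7 phi 28.4 D 99.2 A [12.9 27.3] B [-74.3 -19.9] F [ 3.7 -8.1  0.1] q [ 0.11  0.75 -0.23  1.86  0.3   0.56 -1.31]
check tool x in pen [ 0.475 -0.88 ] formula [ 0.475 -0.88 ]
t 10.12 c [-29.4   3.4] z -16.6 phi 28.4 D 99.4 A [14.3 27.1] B [-73.1 -20.2] F [ 4.9 -6.8  0.9] q [ 0.1   0.75 -0.23  1.86  0.3   0.56 -1.31]
check tool x in pen [ 0.476 -0.88 ] formula [ 0.476 -0.88 ]
```

View pics/l3_w.png

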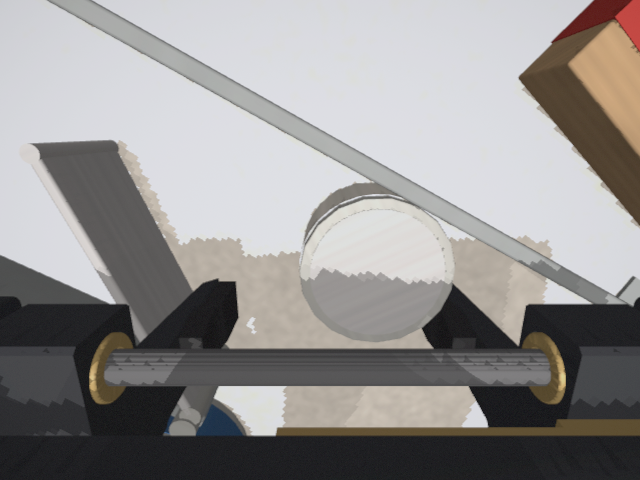

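View pics/l3_s.png

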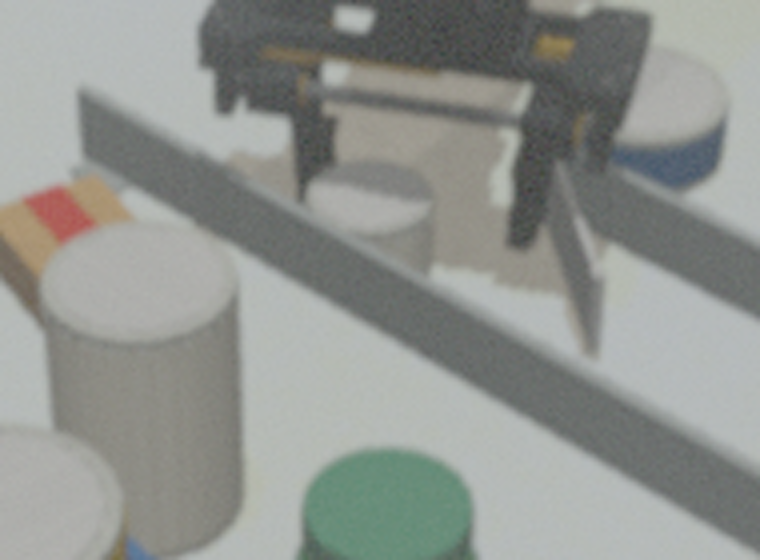

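The flap is open about 55° on finger A, and the tin rides the rail ahead of finger B (rim centre about (378,268)). Continuing.

```bash
python3 - <<'E'
from plan import *
import json
c=wristP(np.load("l3.npy")); print(topen(p,ray("w",(378,268),.038,c))*1000)
show()
s,c,ph,D,A,B,R=state()
for A,B,n,st in [((36,29),(-50,-19),6,None),((60,30),(10,-19),14,((36,29),(-50,-19),-17))]:
    print()
    for r in rows(A,B,-17,n,st): print(json.dumps(r))
E
```

```text
[-34.8396959  -27.64143877]
t 10.22 c [-29.4   3.4] z -16.6 phi 28.4 D 99.5 A [14.4 27.1] B [-73.1 -20.3] F [ 4.1 -6.8  0.4] q [ 0.1   0.75 -0.23  1.86  0.3   0.56 -1.31]
check tool x in pen [ 0.476 -0.879] formula [ 0.476 -0.879]

{"claw": 93.0, "xyz": [1.5, -3.4, 0.1], "spin": -0.002}
{"claw": 92.0, "xyz": [1.6, -3.4, 0.0], "spin": -0.002}
{"claw": 92.0, "xyz": [1.5, -3.4, 0.1], "spin": -0.002}
{"claw": 92.0, "xyz": [1.6, -3.4, 0.0], "spin": -0.003}
{"claw": 92.0, "xyz": [1.6, -3.4, 0.1], "spin": -0.002}
{"claw": 92.0, "xyz": [1.6, -3.4, 0.1], "spin": -0.002}

{"claw": 89.0, "xyz": [1.4, -2.6, -0.0], "spin": -0.014}
{"claw": 87.0, "xyz": [1.5, -2.7, -0.0], "spin": -0.014}
{"claw": 84.0, "xyz": [1.5, -2.5, -0.0], "spin": -0.015}
{"claw": 82.0, "xyz": [1.5, -2.6, -0.0], "spin": -0.016}
{"claw": 79.0, "xyz": [1.6, -2.6, -0.0], "spin": -0.016}
{"claw": 77.0, "xyz": [1.7, -2.5, -0.0], "spin": -0.017}
{"claw": 75.0, "xyz": [1.6, -2.5, -0.0], "spin": -0.018}
{"claw": 72.0, "xyz": [1.7, -2.5, -0.0], "spin": -0.02}
{"claw": 70.0, "xyz": [1.8, -2.4, -0.0], "spin": -0.02}
{"claw": 68.0, "xyz": [1.8, -2.4, -0.0], "spin": -0.021}
{"claw": 66.0, "xyz": [1.9, -2.3, -0.0], "spin": -0.022}
{"claw": 64.0, "xyz": [1.9, -2.3, -0.0], "spin": -0.023}
{"claw": 61.0, "xyz": [1.9, -2.3, -0.0], "spin": -0.024}
{"claw": 59.0, "xyz": [2.1, -2.2, -0.0], "spin": -0.026}
```

send_rows --increments '[{"claw":92,"xyz":[1.6,-3.4,0],"spin":-0.002},{"claw":92,"xyz":[1.6,-3.4,0],"spin":-0.002},{"claw":92,"xyz":[1.6,-3.4,0],"spin":-0.002},{"claw":92,"xyz":[1.6,-3.4,0],"spin":-0.002},{"claw":92,"xyz":[1.6,-3.4,0],"spin":-0.002},{"claw":92,"xyz":[1.6,-3.4,0],"spin":-0.002}]'

```text
time: 10.98
position: [0.5656, 0.0175, -0.0165]
ee_rot: [3.0, 0.93, 0.006]
force: [4.4, -3.5, 0.3]
grip_width: 0.0807
```

send_rows --increments '[{"claw":89,"xyz":[1.4,-2.6,0],"spin":-0.014},{"claw":87,"xyz":[1.5,-2.6,0],"spin":-0.014},{"claw":84,"xyz":[1.5,-2.6,0],"spin":-0.015},{"claw":82,"xyz":[1.5,-2.6,0],"spin":-0.016},{"claw":79,"xyz":[1.6,-2.6,0],"spin":-0.016},{"claw":77,"xyz":[1.7,-2.5,0],"spin":-0.017},{"claw":75,"xyz":[1.6,-2.5,0],"spin":-0.018}]'

```text
time: 11.85
position: [0.5611, 0.0388, -0.0173]
ee_rot: [-2.944, -1.097, 0.0]
force: [2.5, -2.7, 0.2]
grip_width: 0.066
```

```bash
python3 wl.py l4; python3 look.py l4; python3 - <<'E'
from plan import *
import json
for r in rows((60,30),(10,-19),-17,8): print(json.dumps(r))
E
```

```text
t 11.85 c [16.1  7. ] z -17.3 phi 35.6 D 83.5 A [50.1 31.2] B [-17.9 -17.3] F [ 2.5 -2.7  0.2] q [ 0.05  0.75 -0.26  1.87  0.33  0.56 -1.29]
check tool x in pen [ 0.581 -0.814] formula [ 0.581 -0.814]
t 11.9 c [16.7  7. ] z -17.2 phi 35.6 D 83.4 A [50.6 31.3] B [-17.2 -17.3] F [ 3.4 -1.8  1.2] q [ 0.05  0.75 -0.26  1.87  0.33  0.56 -1.29]
check tool x in pen [ 0.582 -0.813] formula [ 0.582 -0.813]
{"claw": 73.0, "xyz": [1.5, -1.8, -0.0], "spin": -0.017}
{"claw": 71.0, "xyz": [1.5, -1.7, -0.1], "spin": -0.017}
{"claw": 69.0, "xyz": [1.6, -1.8, 0.0], "spin": -0.018}
{"claw": 67.0, "xyz": [1.5, -1.7, -0.0], "spin": -0.019}
{"claw": 65.0, "xyz": [1.6, -1.7, -0.1], "spin": -0.019}
{"claw": 63.0, "xyz": [1.7, -1.6, 0.0], "spin": -0.021}
{"claw": 61.0, "xyz": [1.7, -1.6, -0.0], "spin": -0.022}
{"claw": 59.0, "xyz": [1.7, -1.6, -0.0], "spin": -0.022}
```

View pics/l4_w.png

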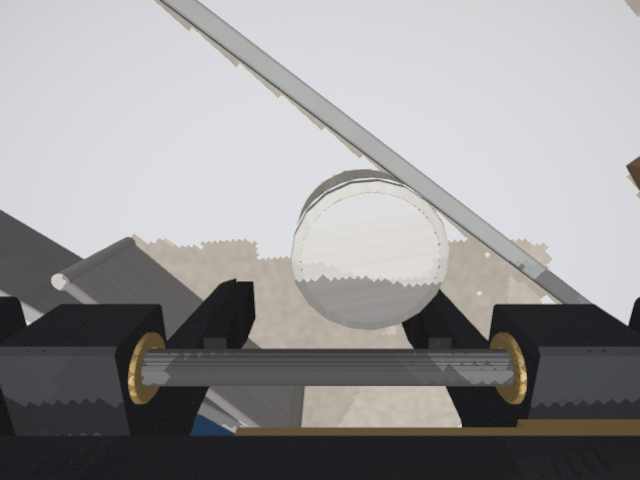

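View pics/l4_s.png

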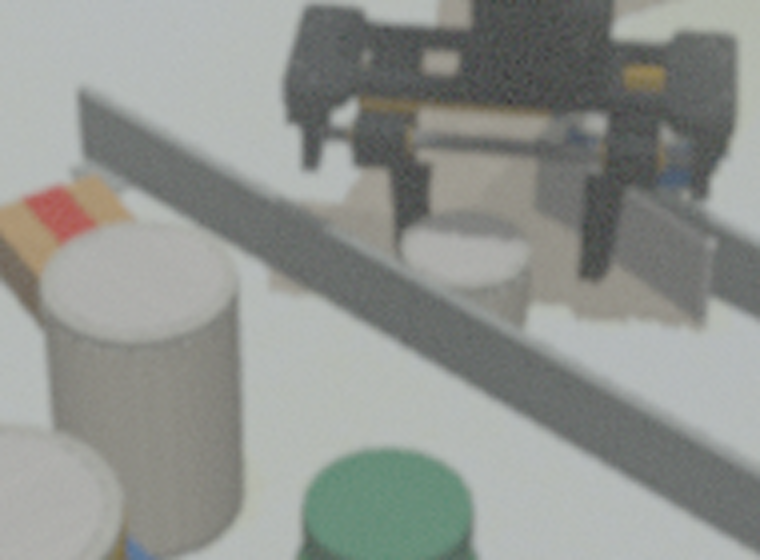

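The flap is held near 78° by finger A, and the tin is halfway through the gateway along the rail. Continuing.

send_rows --increments '[{"claw":73,"xyz":[1.5,-1.8,0],"spin":-0.017},{"claw":71,"xyz":[1.5,-1.8,0],"spin":-0.017},{"claw":69,"xyz":[1.6,-1.8,0],"spin":-0.018},{"claw":67,"xyz":[1.6,-1.7,0],"spin":-0.019},{"claw":65,"xyz":[1.6,-1.7,0],"spin":-0.019},{"claw":63,"xyz":[1.7,-1.6,0],"spin":-0.021},{"claw":61,"xyz":[1.7,-1.6,0],"spin":-0.022},{"claw":59,"xyz":[1.7,-1.6,0],"spin":-0.022}]'

```text
time: 13.0
position: [0.5609, 0.0574, -0.0172]
ee_rot: [-2.85, -1.321, 0.0]
force: [3.5, -1.9, 0.2]
grip_width: 0.0523
```

```bash
python3 - <<'E'
from plan import *
import json
show()
for r in rows((61,31),(58,-18),-17,16): print(json.dumps(r))
E
```

```text
t 13.0 c [34.7  5.5] z -17.2 phi 44.4 D 69.8 A [59.6 29.9] B [  9.8 -18.9] F [ 3.5 -1.9  0.2] q [ 0.04  0.76 -0.29  1.87  0.38  0.57 -1.2 ]
check tool x in pen [ 0.7   -0.714] formula [ 0.7   -0.714]
{"claw": 57.0, "xyz": [1.0, -1.2, -0.0], "spin": -0.03}
{"claw": 55.0, "xyz": [1.1, -1.1, -0.0], "spin": -0.033}
{"claw": 52.0, "xyz": [1.1, -1.1, -0.0], "spin": -0.034}
{"claw": 50.0, "xyz": [1.2, -1.0, -0.1], "spin": -0.036}
{"claw": 48.0, "xyz": [1.2, -1.0, 0.0], "spin": -0.038}
{"claw": 46.0, "xyz": [1.2, -1.0, 0.0], "spin": -0.041}
{"claw": 45.0, "xyz": [1.2, -0.9, -0.0], "spin": -0.043}
{"claw": 43.0, "xyz": [1.3, -0.8, -0.0], "spin": -0.045}
{"claw": 42.0, "xyz": [1.4, -0.8, -0.0], "spin": -0.048}
{"claw": 40.0, "xyz": [1.4, -0.8, -0.0], "spin": -0.05}
{"claw": 39.0, "xyz": [1.4, -0.6, -0.1], "spin": -0.051}
{"claw": 38.0, "xyz": [1.4, -0.6, 0.0], "spin": -0.054}
{"claw": 37.0, "xyz": [1.5, -0.5, 0.0], "spin": -0.056}
{"claw": 37.0, "xyz": [1.5, -0.4, -0.0], "spin": -0.057}
{"claw": 36.0, "xyz": [1.5, -0.4, -0.0], "spin": -0.059}
{"claw": 36.0, "xyz": [1.5, -0.2, -0.0], "spin": -0.059}
```

send_rows --increments '[{"claw":57,"xyz":[1.0,-1.2,0],"spin":-0.03},{"claw":55,"xyz":[1.1,-1.1,0],"spin":-0.033},{"claw":52,"xyz":[1.1,-1.1,0],"spin":-0.034},{"claw":50,"xyz":[1.2,-1.0,0],"spin":-0.036},{"claw":48,"xyz":[1.2,-1.0,0],"spin":-0.038},{"claw":46,"xyz":[1.2,-1.0,0],"spin":-0.041},{"claw":45,"xyz":[1.2,-0.9,0],"spin":-0.043},{"claw":43,"xyz":[1.3,-0.8,0],"spin":-0.045}]'

```text
time: 14.0
position: [0.5594, 0.0696, -0.0172]
ee_rot: [2.619, 1.734, 0.0]
force: [3.6, 1.1, 0.7]
grip_width: 0.0378
```

```bash
python3 wl.py l5; python3 look.py l5 300 230; python3 - <<'E'
from plan import *
import json
for r in rows((62,31),(58,-18),-17,8): print(json.dumps(r))
E
```

```text
t 14.0 c [46.9  5.9] z -17.2 phi 61.7 D 55.3 A [60.  30.2] B [ 33.8 -18.5] F [3.6 1.1 0.7] q [ 0.07  0.77 -0.37  1.86  0.46  0.59 -0.99]
check tool x in pen [ 0.881 -0.474] formula [ 0.881 -0.474]
t 14.05 c [47.1  5.9] z -17.2 phi 61.8 D 55.6 A [60.2 30.4] B [ 34.  -18.6] F [ 3.2 -0.2  1.7] q [ 0.07  0.77 -0.37  1.86  0.46  0.59 -0.99]
check tool x in pen [ 0.882 -0.472] formula [ 0.882 -0.472]
{"claw": 42.0, "xyz": [1.4, -0.8, -0.0], "spin": -0.046}
{"claw": 40.0, "xyz": [1.5, -0.8, -0.1], "spin": -0.047}
{"claw": 39.0, "xyz": [1.4, -0.7, 0.0], "spin": -0.05}
{"claw": 38.0, "xyz": [1.5, -0.7, -0.0], "spin": -0.051}
{"claw": 37.0, "xyz": [1.6, -0.5, -0.0], "spin": -0.053}
{"claw": 37.0, "xyz": [1.6, -0.5, -0.1], "spin": -0.055}
{"claw": 36.0, "xyz": [1.6, -0.4, 0.0], "spin": -0.056}
{"claw": 36.0, "xyz": [1.6, -0.3, -0.0], "spin": -0.057}
```

View pics/l5_w.png

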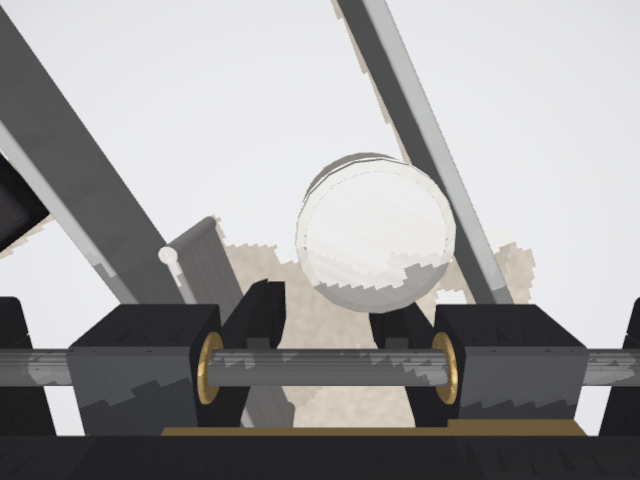

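View pics/l5_s.png

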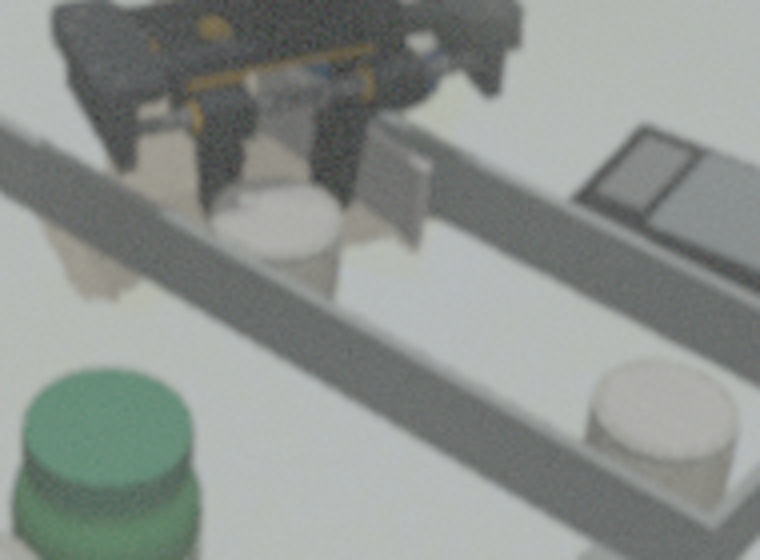

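The tin is moving cleanly past finger A along the rail, with the flap held wide. Continuing.

send_rows --increments '[{"claw":42,"xyz":[1.4,-0.8,0],"spin":-0.046},{"claw":40,"xyz":[1.5,-0.8,0],"spin":-0.047},{"claw":39,"xyz":[1.5,-0.7,0],"spin":-0.05},{"claw":38,"xyz":[1.5,-0.7,0],"spin":-0.051},{"claw":37,"xyz":[1.6,-0.5,0],"spin":-0.053},{"claw":37,"xyz":[1.6,-0.5,0],"spin":-0.055},{"claw":36,"xyz":[1.6,-0.4,0],"spin":-0.056},{"claw":36,"xyz":[1.6,-0.3,0],"spin":-0.057}]'

```text
time: 15.15
position: [0.5572, 0.0826, -0.0173]
ee_rot: [-2.205, -2.238, 0.001]
force: [2.3, 0.1, 0.5]
grip_width: 0.0316
```

```bash
python3 - <<'E'
from plan import *
import json
show()
for r in rows((66,31),(96,-18),-17,14): print(json.dumps(r))
E
```

```text
t 15.15 c [60.   6.9] z -17.3 phi 85.5 D 49.1 A [62.  31.4] B [ 58.1 -17.6] F [2.3 0.1 0.5] q [ 0.12  0.79 -0.46  1.86  0.57  0.63 -0.68]
check tool x in pen [ 0.997 -0.078] formula [ 0.997 -0.078]
{"claw": 36.0, "xyz": [1.5, -0.1, -0.0], "spin": -0.049}
{"claw": 36.0, "xyz": [1.5, -0.0, -0.0], "spin": -0.049}
{"claw": 36.0, "xyz": [1.5, 0.0, -0.1], "spin": -0.05}
{"claw": 36.0, "xyz": [1.5, 0.2, 0.0], "spin": -0.049}
{"claw": 36.0, "xyz": [1.5, 0.2, -0.0], "spin": -0.048}
{"claw": 37.0, "xyz": [1.4, 0.3, -0.0], "spin": -0.047}
{"claw": 38.0, "xyz": [1.5, 0.3, -0.1], "spin": -0.047}
{"claw": 38.0, "xyz": [1.4, 0.4, 0.0], "spin": -0.045}
{"claw": 39.0, "xyz": [1.5, 0.5, -0.0], "spin": -0.045}
{"claw": 40.0, "xyz": [1.3, 0.5, -0.0], "spin": -0.042}
{"claw": 41.0, "xyz": [1.4, 0.6, -0.1], "spin": -0.042}
{"claw": 43.0, "xyz": [1.4, 0.7, 0.0], "spin": -0.039}
{"claw": 44.0, "xyz": [1.3, 0.7, -0.0], "spin": -0.039}
{"claw": 45.0, "xyz": [1.3, 0.7, -0.0], "spin": -0.036}
```

send_rows --increments '[{"claw":36,"xyz":[1.5,0,0],"spin":-0.049},{"claw":36,"xyz":[1.5,0,0],"spin":-0.049},{"claw":36,"xyz":[1.5,0,0],"spin":-0.05},{"claw":36,"xyz":[1.5,0.2,0],"spin":-0.049},{"claw":36,"xyz":[1.5,0.2,0],"spin":-0.048},{"claw":37,"xyz":[1.4,0.3,0],"spin":-0.047},{"claw":38,"xyz":[1.5,0.3,0],"spin":-0.047}]'

```text
time: 16.02
position: [0.5569, 0.0932, -0.0172]
ee_rot: [1.797, 2.577, -0.0]
force: [2.0, 1.1, -0.7]
grip_width: 0.0336
```

send_rows --increments '[{"claw":38,"xyz":[1.4,0.4,0],"spin":-0.045},{"claw":39,"xyz":[1.5,0.5,0],"spin":-0.045},{"claw":40,"xyz":[1.3,0.5,0],"spin":-0.042},{"claw":41,"xyz":[1.4,0.6,0],"spin":-0.042},{"claw":43,"xyz":[1.4,0.7,0],"spin":-0.039},{"claw":44,"xyz":[1.3,0.7,0],"spin":-0.039},{"claw":45,"xyz":[1.3,0.7,0],"spin":-0.036},{"claw":45,"xyz":[0,0,0],"spin":0}]'

```text
time: 17.02
position: [0.5561, 0.1036, -0.0172]
ee_rot: [-1.412, -2.806, 0.0]
force: [2.3, 0.4, 1.4]
grip_width: 0.0396
```

```bash
python3 wl.py l6; python3 look.py l6 300 230
```

```text
t 17.02 c [81.1  6. ] z -17.2 phi 121.3 D 57.1 A [66.3 30.4] B [ 95.9 -18.4] F [2.3 0.4 1.4] q [ 0.18  0.83 -0.6   1.85  0.72  0.69 -0.21]
check tool x in pen [0.855 0.519] formula [0.855 0.519]
t 17.07 c [81.  6.] z -17.2 phi 121.3 D 57.1 A [66.2 30.4] B [ 95.9 -18.4] F [2.4 0.6 0.5] q [ 0.18  0.83 -0.6   1.85  0.72  0.69 -0.21]
check tool x in pen [0.855 0.519] formula [0.855 0.519]
```

View pics/l6_w.png

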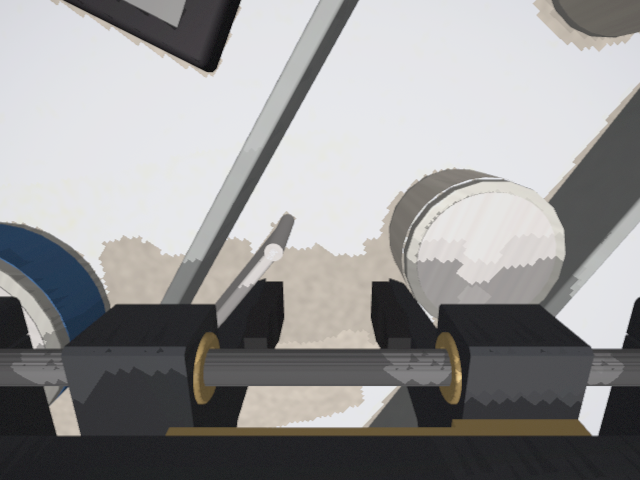

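View pics/l6_s.png

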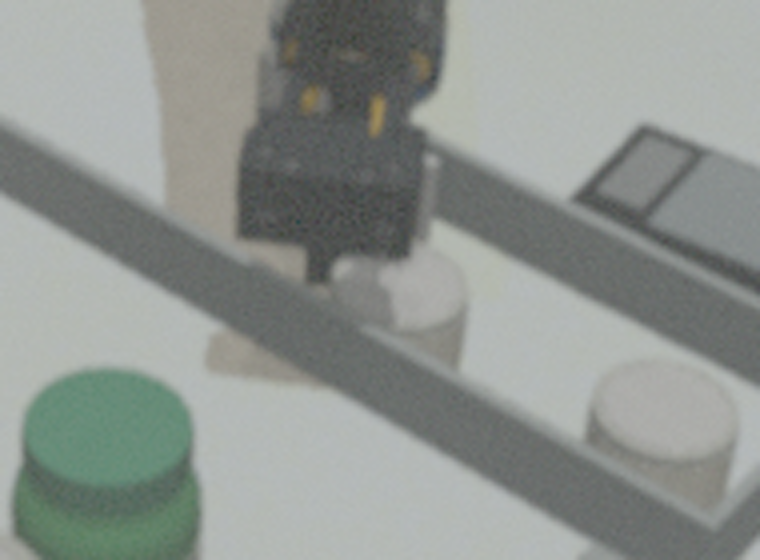

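View pics/l6_t.png

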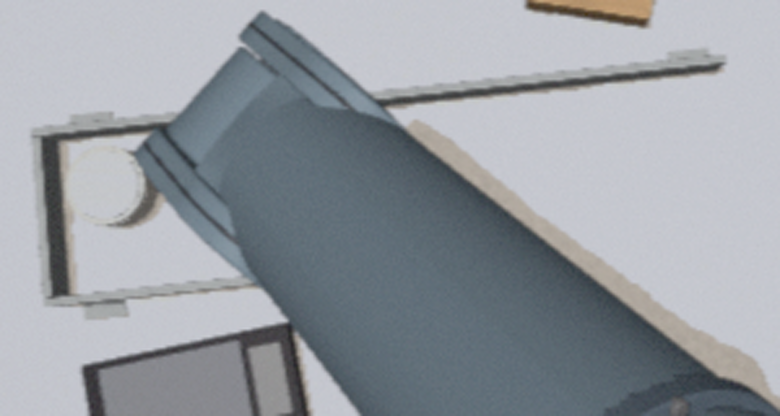

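```bash
python3 - <<'E'
from plan import *
c=wristP(np.load("l6.npy"))
for uv in((485,257),(485,262)): print("tin",topen(p,ray("w",uv,.038,c))*1000)
print("edge?",topen(p,ray("w",(273,252),.047,c))*1000)
# scene: top ellipse centre
print("scene tin",topen(p,ray("scene",(300+399/4,230+292/4),.038))*1000)
u=projc(c,np.array([W(p,.13+.028*np.cos(a),-.025+.028*np.sin(a),.038) for a in np.linspace(0,6.28,40)])); print("pred tin bbox@130",u.min(0),u.max(0))
E
```

```text
tin [135.33359907 -24.88974389]
tin [133.85537365 -26.06271212]
edge? [101.77570011  40.0232286 ]
scene tin [139.74981121 -29.23900247]
pred tin bbox@130 [397.00386043 190.91324531] [556.07152049 338.40422726]
```

The tin is about 134 mm in (needs more than 115), by the rail, with the flap still held open (edge at (102,40) mm). Now I'll back out along the same path.

```bash
python3 - <<'E'
from plan import *
import json
a=((62,31),(58,-18));b=((60,30),(10,-19));d=((36,29),(-50,-19));e=((-32,29),(-118,-19))
print("1"); [print(json.dumps(r)) for r in rows(*a,-17,9)]
print("2"); [print(json.dumps(r)) for r in rows(*b,-17,10,(*a,-17))]
print("3"); [print(json.dumps(r)) for r in rows(*d,-17,10,(*b,-17))]
print("4"); [print(json.dumps(r)) for r in rows(*e,-17,14,(*d,-17))[:2]]
E
```

```text
1
{"claw": 43.0, "xyz": [-2.0, -1.3, -0.0], "spin": 0.058}
{"claw": 41.0, "xyz": [-2.0, -1.1, -0.0], "spin": 0.061}
{"claw": 39.0, "xyz": [-2.1, -1.0, -0.1], "spin": 0.066}
{"claw": 38.0, "xyz": [-2.2, -0.9, 0.0], "spin": 0.068}
{"claw": 37.0, "xyz": [-2.2, -0.8, -0.0], "spin": 0.072}
{"claw": 36.0, "xyz": [-2.3, -0.5, -0.0], "spin": 0.073}
{"claw": 36.0, "xyz": [-2.3, -0.4, -0.1], "spin": 0.076}
{"claw": 36.0, "xyz": [-2.3, -0.3, 0.0], "spin": 0.076}
{"claw": 36.0, "xyz": [-2.4, -0.0, -0.0], "spin": 0.077}
2
{"claw": 36.0, "xyz": [-2.5, 0.3, -0.0], "spin": 0.092}
{"claw": 38.0, "xyz": [-2.4, 0.5, -0.0], "spin": 0.09}
{"claw": 39.0, "xyz": [-2.4, 0.8, -0.0], "spin": 0.085}
{"claw": 41.0, "xyz": [-2.3, 0.9, -0.0], "spin": 0.08}
{"claw": 43.0, "xyz": [-2.3, 1.2, -0.0], "spin": 0.075}
{"claw": 46.0, "xyz": [-2.1, 1.3, -0.0], "spin": 0.069}
{"claw": 49.0, "xyz": [-2.1, 1.4, -0.0], "spin": 0.064}
{"claw": 52.0, "xyz": [-1.9, 1.6, -0.0], "spin": 0.058}
{"claw": 56.0, "xyz": [-1.9, 1.6, -0.0], "spin": 0.053}
{"claw": 59.0, "xyz": [-1.7, 1.8, -0.0], "spin": 0.048}
3
{"claw": 62.0, "xyz": [-2.9, 3.0, -0.0], "spin": 0.036}
{"claw": 65.0, "xyz": [-2.8, 3.2, -0.0], "spin": 0.033}
{"claw": 68.0, "xyz": [-2.7, 3.2, -0.0], "spin": 0.031}
{"claw": 71.0, "xyz": [-2.6, 3.3, -0.0], "spin": 0.029}
{"claw": 75.0, "xyz": [-2.5, 3.4, -0.0], "spin": 0.027}
{"claw": 78.0, "xyz": [-2.4, 3.4, -0.0], "spin": 0.025}
{"claw": 81.0, "xyz": [-2.3, 3.5, -0.0], "spin": 0.023}
{"claw": 85.0, "xyz": [-2.2, 3.6, -0.0], "spin": 0.022}
{"claw": 88.0, "xyz": [-2.1, 3.6, -0.0], "spin": 0.021}
{"claw": 92.0, "xyz": [-2.1, 3.7, -0.0], "spin": 0.019}
4
{"claw": 92.0, "xyz": [-2.4, 4.2, -0.0], "spin": -0.0}
{"claw": 92.0, "xyz": [-2.3, 4.3, -0.0], "spin": -0.0}
```

send_rows --increments '[{"claw":43,"xyz":[-2.0,-1.3,0],"spin":0.058},{"claw":41,"xyz":[-2.0,-1.1,0],"spin":0.061},{"claw":39,"xyz":[-2.1,-1.0,0],"spin":0.066},{"claw":38,"xyz":[-2.2,-0.9,0],"spin":0.068},{"claw":37,"xyz":[-2.2,-0.8,0],"spin":0.072},{"claw":36,"xyz":[-2.3,-0.5,0],"spin":0.073},{"claw":36,"xyz":[-2.3,-0.4,0],"spin":0.076},{"claw":36,"xyz":[-2.3,-0.3,0],"spin":0.076},{"claw":36,"xyz":[-2.4,0,0],"spin":0.077}]'

```text
time: 18.3
position: [0.5573, 0.0814, -0.0173]
ee_rot: [2.213, 2.23, -0.002]
force: [1.6, -1.5, 0.6]
grip_width: 0.0315
```

send_rows --increments '[{"claw":36,"xyz":[-2.5,0.3,0],"spin":0.092},{"claw":38,"xyz":[-2.4,0.5,0],"spin":0.09},{"claw":39,"xyz":[-2.4,0.8,0],"spin":0.085},{"claw":41,"xyz":[-2.3,0.9,0],"spin":0.08},{"claw":43,"xyz":[-2.3,1.2,0],"spin":0.075},{"claw":46,"xyz":[-2.1,1.3,0],"spin":0.069},{"claw":49,"xyz":[-2.1,1.4,0],"spin":0.064},{"claw":52,"xyz":[-1.9,1.6,0],"spin":0.058},{"claw":56,"xyz":[-1.9,1.6,0],"spin":0.053},{"claw":59,"xyz":[-1.7,1.8,0],"spin":0.048}]'

```text
time: 19.55
position: [0.5609, 0.0572, -0.0172]
ee_rot: [2.852, 1.316, -0.0]
force: [1.9, -1.6, -0.4]
grip_width: 0.0518
```

```bash
python3 - <<'E'
from plan import *
import json
show()
d=((36,29),(-50,-19))
print("3"); [print(json.dumps(r)) for r in rows(*d,-17,10)]
E
```

```text
t 19.55 c [34.5  5.5] z -17.2 phi 44.2 D 69.3 A [59.3 29.6] B [  9.6 -18.7] F [ 1.9 -1.6 -0.4] q [ 0.04  0.76 -0.3   1.87  0.38  0.57 -1.2 ]
check tool x in pen [ 0.698 -0.716] formula [ 0.698 -0.716]
3
{"claw": 62.0, "xyz": [-2.9, 3.0, -0.0], "spin": 0.036}
{"claw": 65.0, "xyz": [-2.7, 3.1, -0.0], "spin": 0.033}
{"claw": 68.0, "xyz": [-2.7, 3.2, -0.1], "spin": 0.03}
{"claw": 71.0, "xyz": [-2.5, 3.3, 0.0], "spin": 0.029}
{"claw": 74.0, "xyz": [-2.5, 3.3, 0.0], "spin": 0.027}
{"claw": 78.0, "xyz": [-2.3, 3.4, -0.0], "spin": 0.024}
{"claw": 81.0, "xyz": [-2.3, 3.5, -0.0], "spin": 0.023}
{"claw": 85.0, "xyz": [-2.2, 3.5, -0.0], "spin": 0.022}
{"claw": 88.0, "xyz": [-2.1, 3.5, -0.1], "spin": 0.02}
{"claw": 92.0, "xyz": [-2.1, 3.6, 0.0], "spin": 0.019}
```

send_rows --increments '[{"claw":62,"xyz":[-2.9,3.0,0],"spin":0.036},{"claw":65,"xyz":[-2.7,3.1,0],"spin":0.033},{"claw":68,"xyz":[-2.7,3.2,0],"spin":0.03},{"claw":71,"xyz":[-2.5,3.3,0],"spin":0.029},{"claw":74,"xyz":[-2.5,3.3,0],"spin":0.027},{"claw":78,"xyz":[-2.3,3.4,0],"spin":0.024},{"claw":81,"xyz":[-2.3,3.5,0],"spin":0.023},{"claw":85,"xyz":[-2.2,3.5,0],"spin":0.022},{"claw":88,"xyz":[-2.1,3.5,0],"spin":0.02},{"claw":92,"xyz":[-2.1,3.6,0],"spin":0.019}]'

```text
time: 20.8
position: [0.5655, 0.0163, -0.0171]
ee_rot: [3.0, 0.934, 0.001]
force: [4.5, 0.7, -0.3]
grip_width: 0.0809
```

send_rows --increments '[{"claw":92,"xyz":[-2.3,4.2,0],"spin":0},{"claw":92,"xyz":[-2.3,4.2,0],"spin":0},{"claw":92,"xyz":[-2.3,4.2,0],"spin":0},{"claw":92,"xyz":[-2.3,4.2,0],"spin":0},{"claw":92,"xyz":[-2.3,4.2,0],"spin":0},{"claw":92,"xyz":[-2.3,4.2,0],"spin":0},{"claw":92,"xyz":[-2.3,4.2,0],"spin":0}]'

```text
time: 21.68
position: [0.5685, -0.0187, -0.0172]
ee_rot: [2.998, 0.934, -0.002]
force: [2.7, -1.6, -0.4]
grip_width: 0.0811
```

```bash
python3 wl.py l7; python3 look.py l7
```

```text
t 21.68 c [-41.8   4.9] z -17.2 phi 29.3 D 98.6 A [ 1.1 29.1] B [-84.8 -19.2] F [ 2.7 -1.6 -0.4] q [ 0.13  0.75 -0.24  1.86  0.31  0.57 -1.27]
check tool x in pen [ 0.489 -0.872] formula [ 0.489 -0.872]
t 21.73 c [-42.7   5.2] z -17.3 phi 29.3 D 98.6 A [ 0.3 29.3] B [-85.7 -18.9] F [ 3.6 -3.7  0.6] q [ 0.13  0.75 -0.24  1.86  0.31  0.57 -1.27]
check tool x in pen [ 0.489 -0.872] formula [ 0.489 -0.872]
```

View pics/l7_w.png

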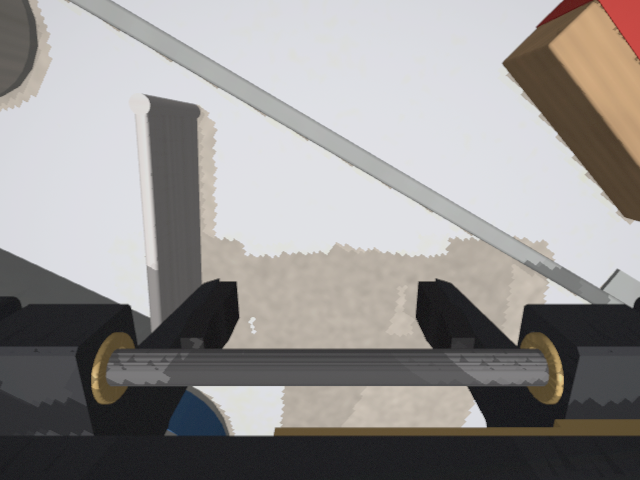

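View pics/l7_s.png

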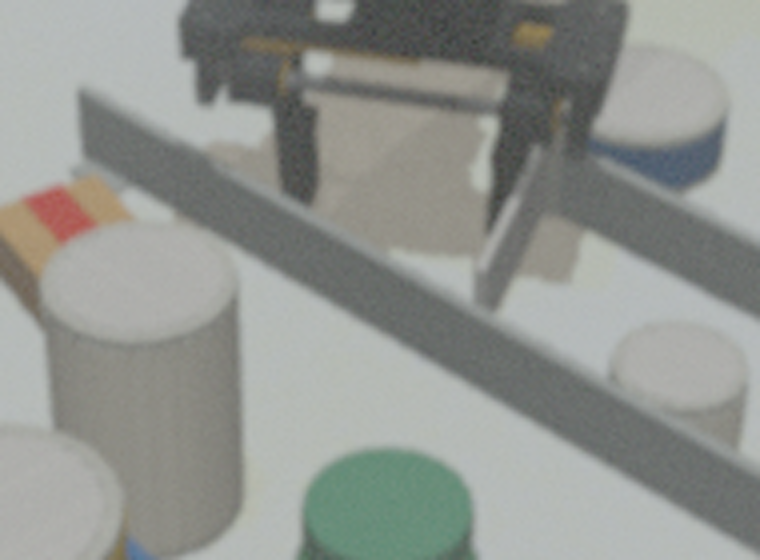

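The flap is following finger A shut (about 30° left), well clear of the tin inside. I'll finish the retreat and then lift.

send_rows --increments '[{"claw":92,"xyz":[-1.8,3.3,0],"spin":0},{"claw":92,"xyz":[-1.8,3.3,0],"spin":0},{"claw":92,"xyz":[-1.8,3.3,0],"spin":0},{"claw":92,"xyz":[-1.8,3.3,0],"spin":0},{"claw":92,"xyz":[-2.3,4.2,0],"spin":0},{"claw":92,"xyz":[-2.3,4.2,0],"spin":0},{"claw":92,"xyz":[-2.3,4.2,0],"spin":0},{"claw":92,"xyz":[-2.3,4.2,0],"spin":0},{"claw":92,"xyz":[-2.3,4.2,0],"spin":0},{"claw":92,"xyz":[0,0,0],"spin":0}]'

```text
time: 23.08
position: [0.5728, -0.0562, -0.0172]
ee_rot: [2.999, 0.934, -0.0]
force: [0.3, 0.6, 0.4]
grip_width: 0.0812
```

send_rows --increments '[{"claw":92,"xyz":[0,0,-10],"spin":0},{"claw":92,"xyz":[0,0,-25],"spin":0},{"claw":92,"xyz":[0,0,-30],"spin":0},{"claw":92,"xyz":[0,0,-35],"spin":0},{"claw":92,"xyz":[0,0,-35],"spin":0},{"claw":92,"xyz":[0,0,-35],"spin":0},{"claw":92,"xyz":[0,0,-30],"spin":0},{"claw":92,"xyz":[0,0,-20],"spin":0},{"claw":92,"xyz":[0,0,-10],"spin":0},{"claw":92,"xyz":[0,0,0],"spin":0}]'

```text
time: 24.32
position: [0.5729, -0.0554, 0.2133]
ee_rot: [2.999, 0.936, 0.001]
force: [0.5, -0.2, -0.6]
grip_width: 0.0806
```

```bash
python3 wl.py l8; python3 - <<'E'
from plan import *
im=bot.grab_frame("scene"); cv2.imwrite("pics/l8_s.png",cv2.resize((255*(im[200:400,220:550,::-1]/255.)**.6).astype('uint8'),None,fx=2.4,fy=2.4))
im=bot.grab_frame("top"); cv2.imwrite("pics/l8_t.png",im[:,:,::-1])
E
```

```text
t 24.32 c [-78.8   3.9] z 213.3 phi 29.4 D 98.1 A [-36.  28.] B [-121.5  -20.1] F [ 0.5 -0.2 -0.6] q [ 0.29  0.43 -0.35  1.73  0.17  1.01 -1.09]
check tool x in pen [ 0.49  -0.871] formula [ 0.49  -0.871]
```

View pics/l8_s.png

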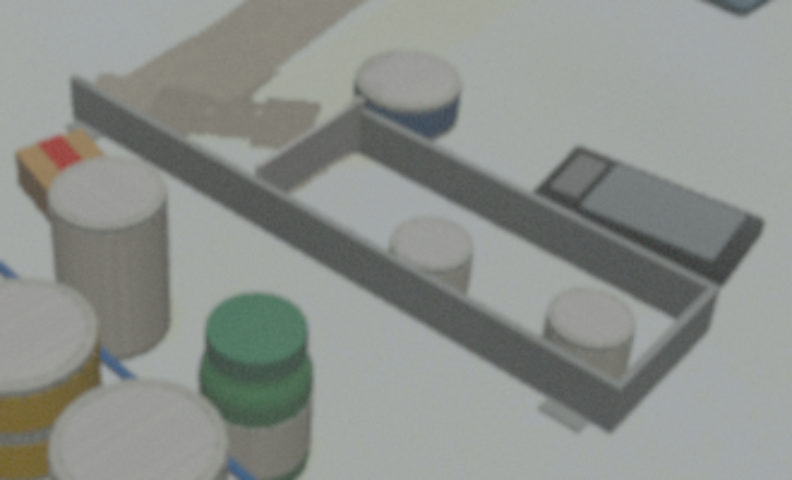

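View pics/l8_t.png

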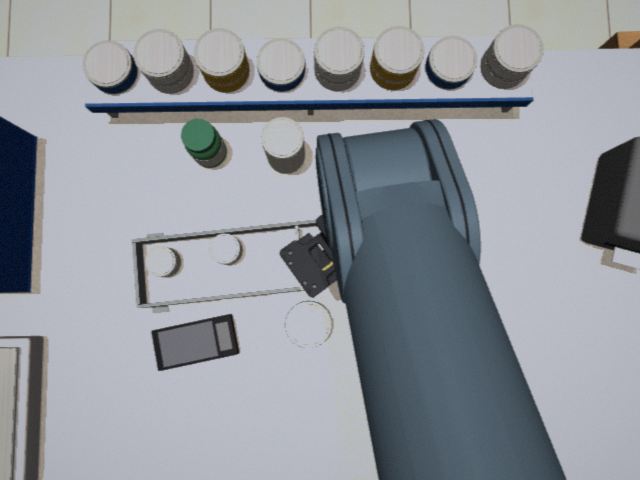

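View pics/l8_w.png

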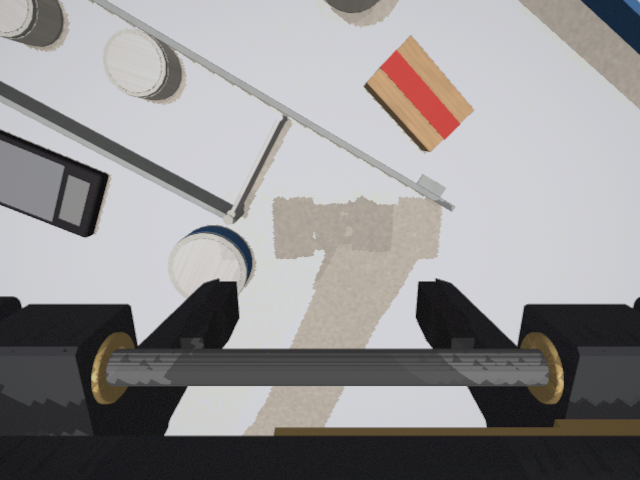

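The views show the flap shut (wrist, about (285,120) to (235,215)) and the tin inside at top-view (226,249). Other items are at the same pixels as before: can (283,137), jar (200,133), wide tin (308,324), terminal, and tin in pen (162,262). The arm is free at 213 mm with no force on it. I'm handing in.

```bash
python3 - <<'E'
from plan import *
print(topen(p,ray("top",(225.5,248.5),.038))*1000)
c=wristP(np.load("l8.npy"));print(topen(p,ray("w",(137,63),.038,c))*1000)
print(bot.job_done())
E
```

```text
[133.70547723 -23.25211526]
[132.79756081 -26.53954489]
the job is handed in; nothing more can be done
None
```

The tin is in the pen with the flap shut behind it, and I handed the job in at about 24.5 s of the 51 s allowed.

**What I did:**
- I nudged the tin diagonally to the guide rail with the rear finger.
- The front finger then opened the flap near its hinge, holding it at up to about 80°.
- While it held the flap, I turned the gripper and narrowed the jaws so the rear finger pushed the tin in along the rail.
- I backed out along the same path so the flap closed gently on the retreating finger, then lifted clear.

**Last checks:**
- **Tin:** it stands at pen x ≈ 133 mm, y ≈ -25 mm. The top and wrist cameras agree within about 3 mm, and 115 mm was needed.
- **Flap:** it looks shut in the wrist and scene pictures.
- **Bystanders:** by eye, the others stand where they were in the first pictures.
- **Forces:** wrist readings at the end of each move stayed under about 10 N. The arm touches nothing at the end.

**What disagreed:**
- The real fingertips sit about 25–28 mm short of the reported TCP. I saw this in both the scene and wrist pictures, so I worked at a reported z of -17 mm.
- My first pen fit, from the scene and top cameras, was 2–3 mm off the wrist camera's view. I used the wrist fit.
- One scene-camera reading before backing out put the tin at about 140 mm, against about 134 mm from the wrist camera.

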